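# Lock a levelling screw with its jam nut

### The job

The vice's sub-plate has been levelled and its front levelling screw must now be locked without losing the setting: slip the ring spanner fully down over the screw's hex with its handle towards the side of the vice, which then keeps the screw from turning, and swing the jam nut's orange lever clockwise (seen from above) until the spring washer under it is flat and the lever comes up firm, without heaving on it. Then lift the spanner off and lay it back flat on the black mat, leaving the precision level on the vice and the other tools where they are.

Things in the scene. Friction and masses are not known exactly. Their poses are not given: they have to be found in the camera images.
- fixture: grey cast sub-plate 250 x 350 x 25 mm (x, y, z) on three levelling screws, top 43 mm above the bench, a blue machine vice bolted on it; does not move. Origin: on the bench under the plate's centre; x away from the robot, y to the left along the vice, z up. The front levelling screw stands in an ear at x -150, y -100 mm. The vice's jaws' tops are at 115 mm; only the level on them is higher
- vice_wall (a point): point on the front wall of the vice's bed, 81 mm above the bench, near where the fitted spanner's tail bears; axes as fixture. The wall is the plane through it facing -x, from 69 to 93 mm above the bench, 90 mm beyond the screw axis; at its foot the bolting flange (top 69 mm) stands 25 mm forward and carries the tail
- screw_seat (a point): centre of the top face of the front levelling screw's round collar (41 mm diameter), 69 mm above the bench, on the upright screw axis: the fitted ring rests on it. x, y turn with the screw: a flat of the hex faces +x, so the ring fits with its handle along +x (the tail then is 0 to 0.1 rad short of the vice's wall; other flats do not bring it there). Unheld, the screw turns at 0.1 N m
- screw_mark (a point): outer end of the yellow paint stripe on the screw's hex, 15 mm from the axis along the screw's +x, 85 mm above the bench; shows the setting. The hex is 30 mm across flats, from 69 to 85 mm above the bench, then chamfered (4 mm) up to 89 mm. The setting is kept if it ends within about 25 degrees
- lever_knob (a point): on the axis of the upright round orange knob of the jam nut's lever, 85 mm above the bench, 110 mm from the screw axis; x points outward along the lever. Knob 24 mm in diameter, 52 to 104 mm above the bench; the 13 mm thick lever arm joins it to the orange hub at 55 to 60 mm height. Clockwise seen from above tightens; it stays where it is left
- washer_end_low (a point): lower end of the split spring washer under the nut, 22 mm from the screw axis, 46 mm above the bench. Tightening, the nut first runs free (under 1 N at the knob) through 0.55 to 1.3 rad: how far cannot be seen and differs each time. Then flattening the washer takes about 4 to 5 N at the knob through 0.2 rad
- washer_end_top (a point): upper end of the split spring washer; 9.8 mm from washer_end_low as found, 5.5 mm when flat. Once flat the lever is firm: the force at the knob rises by about 0.7 to 2 N per mm; 9 to 12 N there is tight enough, over 20 N strains it. The washer stays flat when let go
- spanner: steel ring spanner lying on the mat, 0.32 kg. Origin: centre of the ring on its underside; x along the handle to the tail, z up. Six-sided hole 31.8 mm across flats (flats face x and every 60 degrees), ring 47 to 54 mm outside, 14 mm thick; straight handle 20 mm wide, 12 mm thick, underside level with the ring's, ending in a round tail 201 mm from the origin
- spanner_grip (a point): point in the handle, 70 mm from the ring's centre, 6 mm above the underside; axes as spanner. Grip the handle across its 20 mm width, 40 to 90 mm from the ring's centre (centre of mass at 85 mm). The ring is oily and slips in a grip. After tightening the handle bears on the vice: first turned back some 0.06 rad off the wall, the ring lifts straight up freely; cocked, it binds
- mat: black rubber bench mat, 250 x 760 mm (x, y), 3 mm thick, fixed; origin under its centre
- level: precision level, 30 x 190 x 32 mm, resting along the vice on its two jaws (its top 147 mm above the bench); leave it alone
- small_wrench: short steel wrench on the mat, bystander
- screwdriver: yellow screwdriver on the mat, bystander
- hammer: hammer on the bench, bystander
- oil: white oil bottle, 190 mm tall, bystander
- gauge_block: drilled steel setting block 50 x 76 x 25 mm, bystander

How it is judged:
By the outcome, as a careful person would: the job done as asked, in the order asked, and still so for the second after the job is handed in, with the robot touching nothing.
It also fails if it takes over 70 s, if anything falls off the work surface, if the arm or the gripper's body presses on something with over 40 N, if the wrist force passes 120 N, or if a joint passes its speed limit or range.

### The arm

A 6-joint arm with a two-finger parallel gripper is mounted at the origin on the work surface. World frame = base frame: x ahead of the robot, y to its left, z up, the work surface at z = 0. Lengths are in m, angles in degrees, forces in N, time in s.
With the tool pointing down it reaches from about 0.325 to 0.9 m from the base axis. Payload 3.5 kg.
Tool frame: the origin (TCP) lies midway between the tips of the shut fingers; the grasp point (between the pads) lies 19 mm behind it; z points along the fingers, y is the direction in which the jaws open and shut (so a half turn about z gives the same grasp; the last joint's range is limited). The gripper opens to 85 mm and grips with 20 to 120 N. Pads are 22 mm wide; open, the fingers measure 114 mm over their backs; the gripper's body (76 mm by 85 mm) begins 54 mm behind the grasp point. The pads swing forward as they close: fully open they stand 13 mm farther back than shut.
Start: joints at [60.023, 15.837, -1.513, 72.651, 0, 84.076], TCP at [0.255, 0.571, 0.231] pointing down, gripper open.
Joint ranges: [-178.77, 178.77], [-48.84, 107.48], [-61.69, 71.31], [-111.58, 123.2], [-90, 87.43], [-180, 180]. Speed limits (degrees/s): [147.25, 147.25, 180, 180, 180, 180].

### API

Orientations are given as a 3x3 rotation matrix whose columns are the frame's x, y, z axes.
In Python, from workcell import ctrl gives the robot as it stands.
- The arm moves only by the tool jog_arm, never from a script. Its argument "commands" is a list of rows, each a list of 3 entries, a list of its own where there are three numbers: the closure, from 0 (fully open) to 1 (shut), then the shift along the tool's x, y, z in mm, then the turn, a rotation vector about the tool's x, y, z in degrees. In form: [[gripper, [dx, dy, dz], [ax, ay, az]], ...]. A call has 1 to 5 rows; each row is the pose to reach, as a shift and turn from the pose commanded when the call began, along the tool's axes at that moment; what a row does not reach only later rows make up. A row lasts 1/10 s, in which the tool goes at most 50 mm and 8.59 degrees, less where a joint would pass 70% of its speed; a pose out of reach is approached as far as the arm can. A call with a gripper value outside its range is refused whole. The fingers move at their own pace and stop on an object; "squeeze" is the grip in N (left out, the last holds). Time passes only in rows, so rows that repeat a pose let the fingers close. It gives the time, the measured TCP pose, the force and the opening at its end, in the units of the state.
- ctrl.read_state(): the state, without advancing time (a new reading comes with each control period).
- ctrl.grab_frame(name): name is "side" or "top"; returns the picture (480x640x3 uint8, red, green, blue); there is no depth.
- ctrl.camera_info(name): a dict with "K" (3x3 intrinsics, pixels), "k1" (the pictures are not rectified: a ray, as slopes to the right and down, at radius r is drawn at 1 + k1 r^2 times it, then the intrinsics apply), "R" (3x3) and "t" (3): a world point X has camera coordinates R X + t. Camera axes: x right, y down, z forward; pixel columns grow to the right and rows downward; lengths in m; the calibration is good to about 2 mm. A picture is of the moment at which its call begins. camera_info takes no time and is no camera call.
- ctrl.close_job(): hands the job in, once; it reports no verdict.
The state is a dict: "t": time; "joint_positions": joint angles; "joint_vel": joint speeds; "tau": joint torques, N m; "tool_pos": TCP position; "ee_rot": TCP orientation; "force": force on the tool from outside, world axes, zero at the start; "ft_torque": the same for the moment, N m; "gripper_width": finger opening in m.
Only numpy, scipy, OpenCV 4.12 (cv2) and the standard library are available. Lean on these libraries where they do the work, as an engineer would, in place of code of your own. Each camera call takes 0.05 s, during which the arm holds its last target. There are 200 camera calls.

## Working session

There is one attempt and no reset: what is moved stays moved. The work goes in short steps, Python scripts to look and compute and a tool call to move; the robot and the scene stay as the last step left them, time stands still between calls to the robot, and variables do not carry over. Pictures are saved under pics/ and viewed, about 8 in all and at most 12, crops included, and the job is handed in when it is done.

Besides the shell and the picture viewer there is one more tool, called as name(argument=value, ...), one argument or row to a line, values as JSON. jog_arm: Moves the arm, as the interface text tells. Its arguments: {"type":"object","properties":{"commands":{"type":"array"},"squeeze":{"type":"number"}},"required":["commands"]}

```bash
mkdir -p pics; ls; cat > h.py <<'E'
import numpy as np, cv2
from workcell import ctrl
def snap(n,f=None):
    im=ctrl.grab_frame(n)
    if f: cv2.imwrite('pics/'+f,cv2.cvtColor(im,cv2.COLOR_RGB2BGR))
    return im
def cam(n):
    c=ctrl.camera_info(n); return [np.array(c[k],float) for k in('K','R','t')]+[c['k1']]
def ray(n,uv):
    K,R,t,k1=cam(n)
    d=np.linalg.inv(K)@[uv[0],uv[1],1]; s=d[:2].copy(); p=s.copy()
    for _ in range(30): p=s/(1+k1*(p@p))
    return -R.T@t, R.T@np.array([p[0],p[1],1])
def onz(n,uv,z):
    o,d=ray(n,uv); return o+d*(z-o[2])/d[2]
def proj(n,X):
    K,R,t,k1=cam(n); c=R@np.asarray(X,float)+t; p=c[:2]/c[2]; p=p*(1+k1*(p@p))
    return (K@[p[0],p[1],1])[:2]
def tri(uva,uvb,a='top',b='side'):
    oa,da=ray(a,uva); ob,db=ray(b,uvb)
    s=np.linalg.lstsq(np.c_[da,-db],ob-oa,rcond=None)[0]
    p,q=oa+da*s[0],ob+db*s[1]; return (p+q)/2,np.linalg.norm(p-q)
E
python3 - <<'E'
from h import *
np.set_printoptions(precision=3,suppress=True)
snap('top','top0.png');snap('side','side0.png')
for n in('top','side'):
    K,R,t,k=cam(n);print(n,K[0],K[1],k,-R.T@t,R.tolist())
s=ctrl.read_state();print(s)
E
```

```text
pics
top [454.517   0.    316.06 ] [  0.    454.517 226.469] -0.09244852698010032 [ 0.438 -0.009  1.087] [[-0.0308657479667763, -0.9993192699867798, 0.020206489936175177], [-0.9942161484177426, 0.028615021989544104, -0.10351536476256569], [0.10286668959308723, -0.02328469775683624, -0.9944225797026796]]
side [517.015   0.    318.075] [  0.    517.015 240.278] -0.010443871928654931 [-0.135 -1.032  0.898] [[0.8247736358149051, -0.5653182908912139, -0.012793734736160332], [-0.32242780496095413, -0.4515799350041843, -0.8319350172277143], [0.46453068817110804, 0.6902831247288704, -0.5547255604907919]]
{'t': 0.1, 'joint_positions': array([60.023, 15.876, -1.59 , 72.651, -0.   , 84.076]), 'joint_vel': array([-0.058, -0.062,  0.232,  0.045,  0.109,  0.024]), 'tau': array([ -0.   , -44.671,  29.613,   0.008,  -0.   ,  -0.   ]), 'tool_pos': array([0.254, 0.57 , 0.23 ]), 'ee_rot': array([[-0.913,  0.408, -0.001],
       [ 0.408,  0.913, -0.002],
       [ 0.   , -0.002, -1.   ]]), 'force': array([ 0.155, -0.747,  0.683]), 'ft_torque': array([-0.014, -0.024, -0.041]), 'gripper_width': 0.08544290110259113}
```

View pics/top0.png

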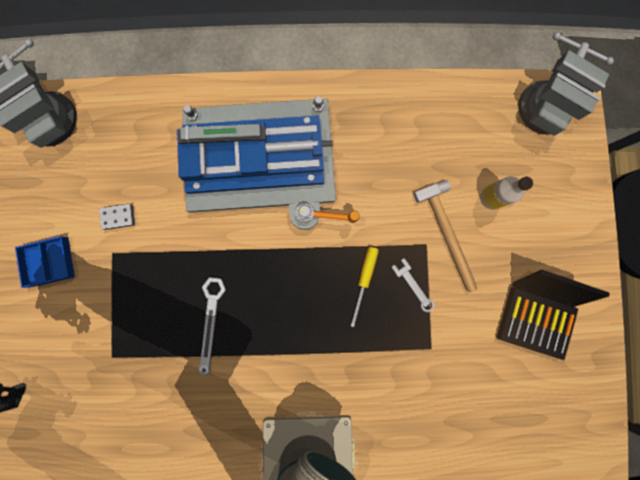

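View pics/side0.png

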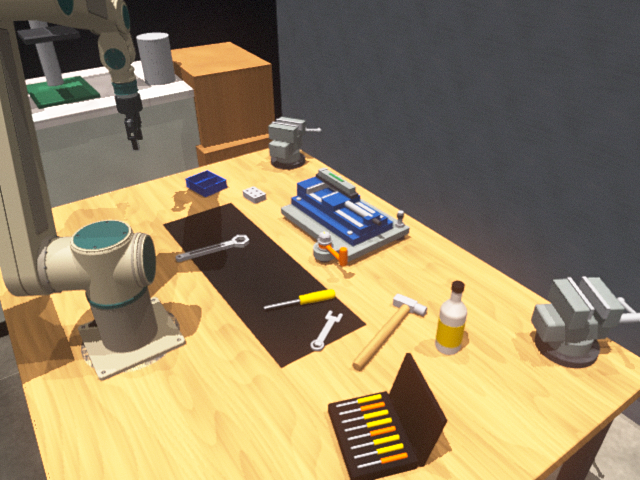

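Top: spanner ring about (213,290) with tail (204,370), screw (304,212), knob (354,216). The vice lies above the screw. Next I'll zoom in on both.

```bash
python3 - <<'E'
from h import *
a=cv2.imread('pics/top0.png');b=cv2.imread('pics/side0.png')
r=lambda im,x,y,w,h,f:cv2.resize(im[y:y+h,x:x+w],None,fx=f,fy=f,interpolation=cv2.INTER_CUBIC)
o=np.zeros((600,800,3),np.uint8)
o[:300,:400]=r(a,280,190,80,60,5)[:300]; o[:300,400:]=r(b,300,225,80,60,5)
o[300:,:400]=r(a,160,275,100,75,4)*1; o[300:,400:]=r(b,165,220,100,75,4)
# brighten
cv2.imwrite('pics/c0.png',o)
E
```

```text
(no output)
```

View pics/c0.png

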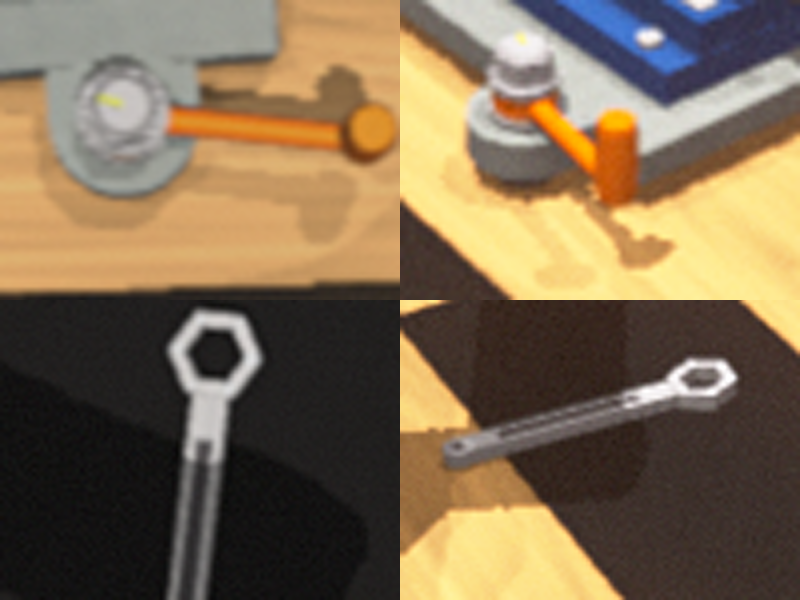

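Crops: yellow stripe runs from (303,211) out to (299,209) in the top view, nearly image-left. The knob top is at (353.5,216), and the ring is at about (213.5,290) in top and (342,315) in side.

```bash
cat > meas.py <<'E'
from h import *
np.set_printoptions(precision=4,suppress=True)
T=cv2.imread('pics/top0.png');S=cv2.imread('pics/side0.png')
def cen(m,box):
    x,y,w,h=box; mm=np.zeros(m.shape,np.uint8); mm[y:y+h,x:x+w]=(m[y:y+h,x:x+w]>0)*255
    n,l,st,c=cv2.connectedComponentsWithStats(mm); k=1+np.argmax(st[1:,4]); return (l==k).astype(np.uint8),c[k],st[k]
E
python3 - <<'E'
from meas import *
hT=cv2.cvtColor(T,cv2.COLOR_BGR2HSV);hS=cv2.cvtColor(S,cv2.COLOR_BGR2HSV)
# knob
m=cv2.inRange(hT,(6,200,90),(18,255,255));_,c,st=cen(m,(310,195,60,40));print('orange top',c,st)
ys,xs=np.where(m[195:235,345:365]);print('knob cols',xs.min()+345,xs.max()+345,ys.min()+195,ys.max()+195)
m=cv2.inRange(hS,(6,200,90),(18,255,255));_,c,st=cen(m,(310,230,60,50));print('orange side',c,st)
for uv in((353.5,216),):print('knob',onz('top',uv,.104))
# yellow
for n,h,b in(('top',hT,(290,200,30,25)),('side',hS,(310,225,30,25))):
    m=cv2.inRange(h,(22,70,150),(35,255,255));_,c,st=cen(m,b);print('yellow',n,c,st)
    x,y,w,q=b; yy,xx=np.where(m[y:y+q,x:x+w]);print(list(zip(xx+x,yy+y)))
# spanner ring hole & mask
g=cv2.cvtColor(T,cv2.COLOR_BGR2GRAY)
m=(g>75).astype(np.uint8);mm,c,st=cen(m,(180,270,60,86));print('sp',c,st)
cn,hi=cv2.findContours(mm,cv2.RETR_CCOMP,cv2.CHAIN_APPROX_NONE)
for q,hh in zip(cn,hi[0]):
    a=cv2.contourArea(q)
    if a>20:
        M=cv2.moments(q);print('cnt',a,M['m10']/M['m00'],M['m01']/M['m00'],hh[3])
# plate: gray low-sat mask
m=cv2.inRange(hT,(0,0,90),(180,60,200));b=(175,90,170,130)
x,y,w,q=b;cnn=np.zeros_like(m);cnn[y:y+q,x:x+w]=m[y:y+q,x:x+w]
cv2.imwrite('pics/m.png',cnn)
for uv in((180,105),(328,98),(335,201),(187,211)):print('corner',onz('top',uv,.043))
print('ear/hex',onz('top',(304,211),.089),'tail',onz('top',(204,370),.012),'ringguess',onz('top',(213.5,289.5),.017), tri((213.5,289.5),(341,315-0)) if 0 else tri((213.5,289.5),(165+303/4,220+77/4)))
print('mat',[onz('top',u,.003)for u in((112,254),(427,245),(431,348),(112,357))])
E
```

```text
orange top [331.0676 215.1689] [315 212  34   7 148]
knob cols 345 357 212 221
orange side [338.3631 255.2346] [319 245  28  21 179]
knob [ 0.56   -0.1144  0.104 ]
yellow top [301.  209.5] [299 209   5   2   8]
[(np.int64(299), np.int64(209)), (np.int64(300), np.int64(209)), (np.int64(301), np.int64(209)), (np.int64(302), np.int64(209)), (np.int64(300), np.int64(210)), (np.int64(301), np.int64(210)), (np.int64(302), np.int64(210)), (np.int64(303), np.int64(210))]
yellow side [310.9412 246.3529] [310 244   3   6  17]
[(np.int64(324), np.int64(232)), (np.int64(324), np.int64(233)), (np.int64(310), np.int64(244)), (np.int64(311), np.int64(244)), (np.int64(312), np.int64(244)), (np.int64(310), np.int64(245)), (np.int64(311), np.int64(245)), (np.int64(312), np.int64(245)), (np.int64(310), np.int64(246)), (np.int64(311), np.int64(246)), (np.int64(312), np.int64(246)), (np.int64(310), np.int64(247)), (np.int64(311), np.int64(247)), (np.int64(312), np.int64(247)), (np.int64(310), np.int64(248)), (np.int64(311), np.int64(248)), (np.int64(312), np.int64(248)), (np.int64(310), np.int64(249)), (np.int64(311), np.int64(249)), (np.int64(331), np.int64(249)), (np.int64(332), np.int64(249))]
sp [210.987  308.2049] [201 277  25  79 693]
cnt 682.5 211.69352869352866 302.35262515262514 -1
cnt 135.0 213.34197530864196 288.05555555555554 0
corner [0.8478 0.2839 0.043 ]
corner [ 0.8546 -0.0715  0.043 ]
corner [ 0.6039 -0.0792  0.043 ]
corner [0.5903 0.2652 0.043 ]
ear/hex [ 0.5761 -0.0066  0.089 ] tail [0.2209 0.2368 0.012 ] ringguess [0.4071 0.2104 0.017 ] (array([0.4093, 0.2091, 0.0174]), np.float64(0.004869078686808138))
mat [array([0.4973, 0.4591, 0.003 ]), array([ 0.4971, -0.3005,  0.003 ]), array([ 0.2519, -0.2981,  0.003 ]), array([0.2527, 0.4591, 0.003 ])]
```

```bash
python3 - <<'E'
from meas import *
g=cv2.cvtColor(T,cv2.COLOR_BGR2GRAY).astype(float)
def edge(a,b,z,n=60,hw=5):
    a=np.array(a,float);b=np.array(b,float);d=(b-a)/np.linalg.norm(b-a);nr=np.array([-d[1],d[0]]);P=[]
    for s in np.linspace(.06,.94,n):
        c=a+s*(b-a);k=np.arange(-hw,hw+.01,.25)
        pts=(c+k[:,None]*nr).astype(np.float32)
        sat=cv2.cvtColor(T,cv2.COLOR_BGR2HSV)[:,:,1].astype(np.float32)
        v=cv2.remap(cv2.GaussianBlur(sat,(0,0),1),pts[:,0],pts[:,1],cv2.INTER_LINEAR).ravel()
        P.append(onz('top',c+k[np.argmax(abs(np.gradient(v)))]*nr,z)[:2])
    P=np.array(P,np.float32);q=cv2.fitLine(P,cv2.DIST_HUBER,0,.001,.001).ravel();return q
F=edge((190,211),(280,206),.043);B=edge((182,106),(327,99.5),.043);R=edge((329,102),(334.5,198),.043);L=edge((181,150),(186.5,208),.043)
for n,q in zip('FBRL',(F,B,R,L)):print(n,q,np.degrees(np.arctan2(q[1],q[0])))
for c,z in(((304.6,211),.089),((304.8,212),.069)):print(onz('top',c,z))
print(tri((304.6,211),(324.2,233.5)))
# expected pixels
for X in((.5765,-.006,.089),(.5765,-.006,.069)):print(proj('top',X),proj('side',X))
print('yellow ends',onz('top',(298.6,208.8),.087),onz('top',(303.5,210.3),.089))
sp=cv2.resize(g[270:376,190:240],None,fx=1,fy=1)
# spanner axis from midpoints of the handle rows (left and right gradient)
gb=cv2.GaussianBlur(cv2.cvtColor(T,cv2.COLOR_BGR2GRAY),(0,0),.7).astype(float);P=[]
for r in range(300,318):
    v=gb[r,195:230];m=np.where(v>80)[0]
    P.append(onz('top',((m[0]+m[-1])/2+195,r),.015)[:2])
q=cv2.fitLine(np.array(P,np.float32),cv2.DIST_HUBER,0,.001,.001).ravel();print('handle',q,P[0],P[-1])
E
```

```text
F [ 0.0449 -0.999   0.5941  0.129 ] -87.42619
B [ 0.0399 -0.9992  0.8474  0.0825] -87.71201
R [ 0.9992  0.0392  0.7195 -0.0757] 2.2444406
L [0.982  0.1891 0.674  0.2783] 10.90191
[ 0.576  -0.0079  0.089 ]
[ 0.5765 -0.0083  0.069 ]
(array([ 0.5758, -0.0079,  0.0901]), np.float64(0.00010428080529410235))
[303.724  210.8138] [324.0308 233.4473]
[303.7839 212.0337] [324.075  239.2401]
yellow ends [0.5816 0.0052 0.087 ] [ 0.5777 -0.0055  0.089 ]
handle [ 0.9919 -0.1272  0.3631  0.2174] [0.3828 0.2146] [0.3434 0.2199]
```

```bash
cat > plan.py <<'E'
import sys; from h import *
np.set_printoptions(precision=4,suppress=True)
def plan(x,y,z,yaw):
    s=ctrl.read_state();R=np.array(s['ee_rot']);p=np.array(s['tool_pos'])
    a=np.radians(yaw);Rt=np.array([[np.cos(a),np.sin(a),0],[np.sin(a),-np.cos(a),0],[0,0,-1]])
    rv=cv2.Rodrigues(R.T@Rt)[0].ravel()
    print('t',s['t'],'p',p,'yaw',np.degrees(np.arctan2(R[1,0],R[0,0])),'F',s['force'],'M',s['ft_torque'],'w',s['gripper_width'])
    print('shift',(R.T@(np.array([x,y,z])-p)*1e3).round(1),'turn',np.degrees(rv).round(2))
if __name__=='__main__': plan(*map(float,sys.argv[1:]))
E
python3 plan.py .3396 .2204 .06 172.7
```

```text
t 0.1 p [0.2544 0.5701 0.2302] yaw 155.9474628054484 F [ 0.1547 -0.7471  0.6827] M [-0.0138 -0.0238 -0.0413] w 0.08544290110259113
shift [-220.4 -284.3  170.8] turn [ -0.11  -0.03 -16.75]
```

jog_arm(
  commands=[
    [0,[-44,-57,34],[0,0,-8]],
    [0,[-88,-114,68],[0,0,-17]],
    [0,[-132,-170,102],[0,0,-17]],
    [0,[-176,-227,136],[0,0,-17]],
    [0,[-220,-284,170],[0,0,-17]],
  ],
)

```text
t: 0.6
tool_pos: [0.3081, 0.3493, 0.1233]
ee_rot: [[-0.993, 0.122, -0.0], [0.122, 0.993, -0.0], [-0.0, -0.0, -1.0]]
force: [1.0, -1.1, -0.3]
gripper_width: 0.0855
```

jog_arm(
  commands=[
    [0,[0,0,0],[0,0,0]],
    [0,[0,0,0],[0,0,0]],
    [0,[0,0,0],[0,0,0]],
  ],
)

```text
t: 0.9
tool_pos: [0.309, 0.3522, 0.125]
ee_rot: [[-0.992, 0.123, 0.001], [0.123, 0.992, 0.001], [-0.001, 0.002, -1.0]]
force: [-0.4, 0.6, -1.1]
gripper_width: 0.0854
```

```bash
python3 plan.py .3396 .2204 .005 172.7;python3 -c "
from h import *
a=snap('top');b=snap('side')
r=lambda im,x,y:cv2.resize(im[y:y+120,x:x+80],None,fx=5,fy=5,interpolation=cv2.INTER_CUBIC)
cv2.imwrite('pics/c1.png',np.hstack([r(a,170,270),r(b,165,190)])[:,:,::-1])"
```

```text
t 0.9 p [0.309  0.3522 0.125 ] yaw 172.95979917817382 F [-0.3986  0.649  -1.113 ] M [-0.0278  0.0077 -0.0478] w 0.08539814584076005
shift [ -46.4 -127.3  119.8] turn [0.09 0.06 0.26]
```

View pics/c1.png

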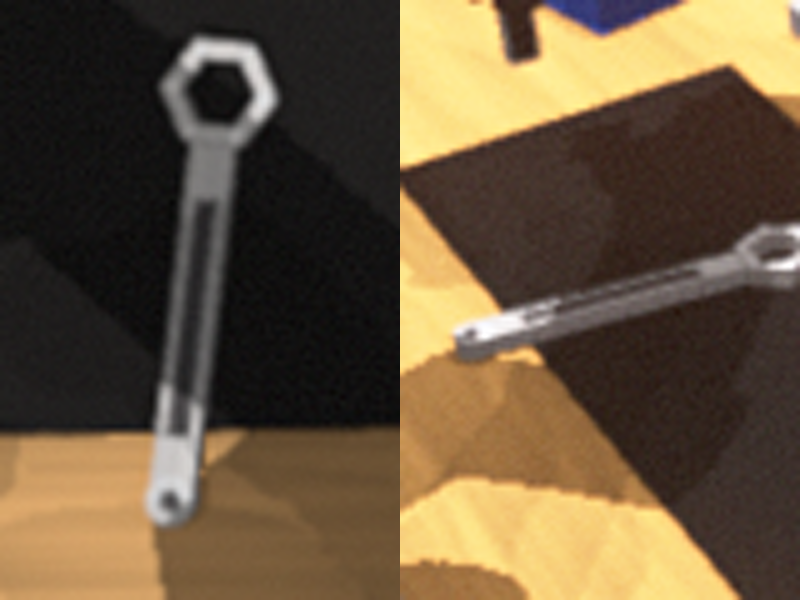

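The crop shows the outer ring centre at about (213.5,288) and the tail hole at about (203.6,369.5).

```bash
python3 - <<'E'
from h import *
r=onz('top',(213.5,288),.017);e=onz('top',(203.4,369.4),.015)
d=(e-r)[:2];L=np.linalg.norm(d);d/=L
print(r,e,L,np.degrees(np.arctan2(d[1],d[0])),'grip',r[:2]+.065*d)
print(tri((213.5,288),(165+377/5-.4,190+247/5-.4)))
import plan; plan.plan(*(r[:2]+.065*d),.005,np.degrees(np.arctan2(d[1],d[0])))
E
```

```text
[0.41063842 0.21030453 0.017     ] [0.22295077 0.23752772 0.015     ] 0.18965166866690586 171.74707672998073 grip [0.34631155 0.21963483]
(array([0.41041032, 0.2104283 , 0.01702064]), np.float64(0.0005202610673527362))
t 1.0 p [0.3091 0.3529 0.1254] yaw 173.0207748476221 F [ 0.4834 -0.1152 -0.1499] M [ 0.0383 -0.004   0.0353] w 0.08547609101564209
shift [ -52.9 -128.   120.2] turn [0.12 0.09 1.27]
```

jog_arm(
  commands=[
    [0,[-18,-43,30],[0,0,1.3]],
    [0,[-35,-85,50],[0,0,1.3]],
    [0,[-53,-128,75],[0,0,1.3]],
    [0,[-53,-128,105],[0,0,1.3]],
    [0,[-53,-128,120],[0,0,1.3]],
  ],
)

```text
t: 1.5
tool_pos: [0.345, 0.2167, 0.0029]
ee_rot: [[-0.989, 0.147, -0.001], [0.147, 0.989, -0.001], [0.001, -0.001, -1.0]]
force: [-1.1, -0.0, -1.1]
gripper_width: 0.0853
```

jog_arm(
  commands=[
    [0,[0,0,0],[0,0,0]],
    [0,[0,0,0],[0,0,0]],
    [0,[0,0,0],[0,0,0]],
  ],
)

```text
t: 1.8
tool_pos: [0.3468, 0.219, 0.0057]
ee_rot: [[-0.99, 0.144, 0.003], [0.144, 0.99, 0.001], [-0.003, 0.002, -1.0]]
force: [-0.3, 1.1, 0.8]
gripper_width: 0.0854
```

```bash
python3 plan.py .3463 .2196 .005 171.75
```

```text
t 1.8 p [0.3468 0.219  0.0057] yaw 171.73594602614105 F [-0.3304  1.0733  0.8354] M [0.045  0.068  0.0341] w 0.0854346524641134
shift [0.5 0.5 0.7] turn [ 0.09  0.15 -0.01]
```

jog_arm(
  commands=[
    [0.5,[0,0,0],[0,0,0]],
    [1,[0,0,0],[0,0,0]],
    [1,[0,0,0],[0,0,0]],
    [1,[0,0,0],[0,0,0]],
    [1,[0,0,0],[0,0,0]],
  ],
  squeeze=80,
)

```text
t: 2.3
tool_pos: [0.3454, 0.2179, 0.0049]
ee_rot: [[-0.989, 0.145, 0.0], [0.145, 0.989, 0.001], [0.0, 0.001, -1.0]]
force: [-0.4, 0.8, 1.9]
gripper_width: 0.0176
```

jog_arm(
  commands=[
    [1,[0,0,0],[0,0,0]],
    [1,[0,0,0],[0,0,0]],
    [1,[0,0,0],[0,0,0]],
  ],
)

```text
t: 2.6
tool_pos: [0.3454, 0.2179, 0.0049]
ee_rot: [[-0.989, 0.145, 0.0], [0.145, 0.989, 0.001], [0.0, 0.001, -1.0]]
force: [-2.7, -0.4, 6.1]
gripper_width: 0.0177
```

```bash
python3 plan.py .3463 .2196 .16 171.75
```

```text
t 2.6 p [0.3454 0.2179 0.0049] yaw 171.6621216976838 F [-2.6819 -0.3741  6.1463] M [0.0324 0.3186 0.085 ] w 0.01770358018549061
shift [  -0.7    1.9 -155.1] turn [ 0.04 -0.   -0.09]
```

jog_arm(
  commands=[
    [1,[0,0,-15],[0,0,0]],
    [1,[0,0,-40],[0,0,0]],
    [1,[0,0,-80],[0,0,0]],
    [1,[0,0,-120],[0,0,0]],
    [1,[0,0,-140],[0,0,0]],
  ],
)

```text
t: 3.1
tool_pos: [0.3463, 0.2181, 0.147]
ee_rot: [[-0.989, 0.145, 0.003], [0.145, 0.989, 0.001], [-0.003, 0.002, -1.0]]
force: [0.8, 0.5, -3.5]
gripper_width: 0.0176
```

jog_arm(
  commands=[
    [1,[0,0,0],[0,0,8]],
    [1,[0,0,0],[0,0,16]],
    [1,[0,0,0],[0,0,24]],
    [1,[0,0,0],[0,0,32]],
    [1,[0,0,0],[0,0,40]],
  ],
)

```text
t: 3.6
tool_pos: [0.344, 0.217, 0.1433]
ee_rot: [[-0.66, 0.751, -0.002], [0.751, 0.66, -0.001], [0.001, -0.003, -1.0]]
force: [-0.6, 0.5, -4.2]
gripper_width: 0.0178
```

jog_arm(
  commands=[
    [1,[0,0,0],[0,0,8]],
    [1,[0,0,0],[0,0,16]],
    [1,[0,0,0],[0,0,24]],
    [1,[0,0,0],[0,0,32]],
    [1,[0,0,0],[0,0,40]],
  ],
)

```text
t: 4.1
tool_pos: [0.3439, 0.217, 0.1432]
ee_rot: [[-0.023, 1.0, -0.003], [1.0, 0.023, -0.001], [-0.001, -0.003, -1.0]]
force: [-0.4, 0.1, -3.3]
gripper_width: 0.0178
```

```bash
python3 plan.py .5981 .0541 .130 70
```

```text
t 4.1 p [0.3439 0.217  0.1432] yaw 91.3114301239599 F [-0.4006  0.0703 -3.2743] M [-0.0891  0.0587  0.0029] w 0.017759421050836423
shift [-168.6  250.4   12.8] turn [-0.13  0.1  21.31]
```

jog_arm(
  commands=[
    [1,[-28,42,0],[0,0,7]],
    [1,[-56,84,0],[0,0,14]],
    [1,[-84,125,0],[0,0,21.3]],
    [1,[-112,167,0],[0,0,21.3]],
    [1,[-140,208,0],[0,0,21.3]],
  ],
)

```text
t: 4.6
tool_pos: [0.5567, 0.0826, 0.1429]
ee_rot: [[0.337, 0.942, -0.003], [0.942, -0.337, -0.0], [-0.001, -0.003, -1.0]]
force: [0.6, 1.1, -3.3]
gripper_width: 0.0173
```

jog_arm(
  commands=[
    [1,[0,0,0],[0,0,0]],
    [1,[0,0,0],[0,0,0]],
  ],
)

```text
t: 4.8
tool_pos: [0.5562, 0.083, 0.1429]
ee_rot: [[0.338, 0.941, -0.003], [0.941, -0.338, -0.0], [-0.001, -0.003, -1.0]]
force: [-0.4, 1.1, -4.0]
gripper_width: 0.0175
```

```bash
python3 plan.py .5981 .0541 .125 70
```

```text
t 4.8 p [0.5562 0.083  0.1429] yaw 70.2235019008012 F [-0.3511  1.0988 -3.9687] M [-0.0399  0.1253 -0.0687] w 0.01752912402682355
shift [-13.   49.3  17.7] turn [-0.17  0.07  0.22]
```

jog_arm(
  commands=[
    [1,[-7,25,8],[0,0,0.2]],
    [1,[-13,49,18],[0,0,0.2]],
    [1,[-13,49,18],[0,0,0.2]],
    [1,[-13,49,18],[0,0,0.2]],
  ],
)

```text
t: 5.2
tool_pos: [0.596, 0.056, 0.1251]
ee_rot: [[0.339, 0.941, -0.004], [0.941, -0.339, 0.0], [-0.001, -0.004, -1.0]]
force: [-0.3, 0.5, -4.0]
gripper_width: 0.0175
```

```bash
python3 plan.py .5981 .0541 .125 70; python3 -c "
from h import *
a=snap('top','t2.png');b=snap('side','s2.png')
r=lambda im,x,y:cv2.resize(im[y:y+75,x:x+100],None,fx=8,fy=8,interpolation=cv2.INTER_CUBIC)
cv2.imwrite('pics/c2.png',cv2.resize(np.vstack([r(a,250,160),r(b,270,190)]),None,fx=.5,fy=.5,interpolation=cv2.INTER_AREA)[:,:,::-1])"
```

```text
t 5.2 p [0.596  0.056  0.1251] yaw 70.17317612645523 F [-0.2905  0.5409 -3.9521] M [-0.1297  0.091   0.0477] w 0.017472411224906923
shift [-1.1  2.6  0.1] turn [-0.23  0.06  0.17]
```

View pics/c2.png

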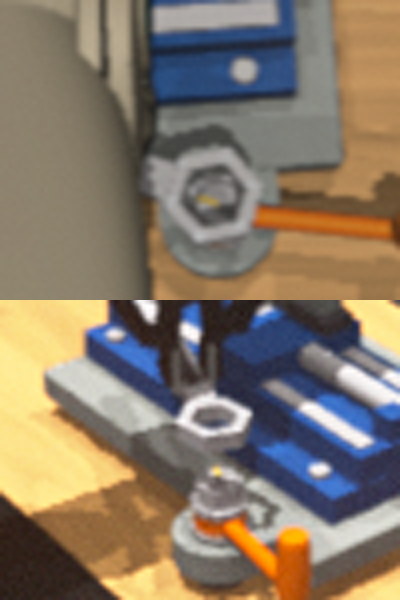

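```bash
cat > ring.py <<'E'
import sys; from h import *
np.set_printoptions(precision=4,suppress=True)
def masks(im,box):
    x,y,w,h=box; c=cv2.resize(im[y:y+h,x:x+w],None,fx=4,fy=4,interpolation=cv2.INTER_CUBIC)
    hs=cv2.cvtColor(c,cv2.COLOR_BGR2HSV); return c,hs
T=cv2.imread('pics/t2.png');S=cv2.imread('pics/s2.png')
for n,im,b,v in(('top',T,(287,195,32,30),(140,60)),('side',S,(308,282-70,28,24),(150,70))):
    c,hs=masks(im,b)
    m=cv2.inRange(hs,(0,0,v[0]),(180,v[1],255))
    cn,hi=cv2.findContours(m,cv2.RETR_CCOMP,cv2.CHAIN_APPROX_NONE)
    print(n)
    for q,hh in zip(cn,hi[0]):
        a=cv2.contourArea(q)
        if a>150:
            M=cv2.moments(q);k=cv2.convexHull(q);ce,_=cv2.minEnclosingCircle(k)
            f=lambda p:[b[0]+(p[0]+.5)/4-.5,b[1]+(p[1]+.5)/4-.5]
            print(a/16,'hole' if hh[3]>=0 else 'outer',np.array(f((M['m10']/M['m00'],M['m01']/M['m00']))),'bb',cv2.boundingRect(q),np.array(f(ce)))
    cv2.imwrite('pics/r_%s.png'%n,np.hstack([c,cv2.cvtColor(m,cv2.COLOR_GRAY2BGR)]))
a=cv2.imread('pics/r_top.png');s=cv2.imread('pics/r_side.png')
w=max(a.shape[1],s.shape[1]);p=lambda i:cv2.copyMakeBorder(i,0,0,0,w-i.shape[1],0)
cv2.imwrite('pics/r.png',cv2.resize(np.vstack([p(a),p(s)]),None,fx=2,fy=2))
E
python3 ring.py
```

```text
top
450.90625 outer [301.7708 207.9158] bb (4, 9, 112, 93) [300.5877 207.1291]
214.65625 hole [302.748 208.403] bb (30, 22, 71, 67) [302.8226 208.4677]
side
14.46875 outer [327.3912 233.325 ] bb (64, 76, 28, 20) [327. 233.]
166.15625 outer [321.434  218.6275] bb (0, 2, 100, 49) [319.8485 218.75  ]
42.78125 hole [322.8252 218.9116] bb (40, 18, 43, 23) [322.875 218.75 ]
```

View pics/r.png

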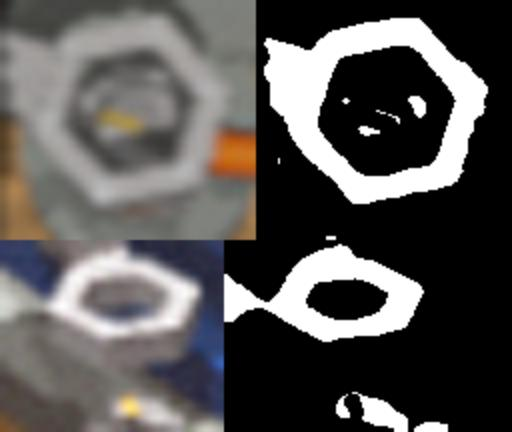

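```bash
python3 -c "
from h import *
a=(302.79,208.43);b=(322.85,218.85)
print(tri(a,b), onz('top',a,.137),onz('side',b,.137))
print('screw',tri((304.6-.4,211-.4),(324.2-.4,233.5-.4)),onz('top',(304.2,210.6),.089))
p=np.array([.596,.056]);R=np.array([[.339,.941],[.941,-.339]])
print(R.T@(onz('top',a,.137)[:2]-p))
"
```

```text
(array([ 0.57451612, -0.00414677,  0.13795534]), np.float64(0.0006742568004033296)) [ 0.57494896 -0.00431097  0.137     ] [ 0.57508044 -0.00274108  0.137     ]
screw (array([ 0.576066  , -0.00671366,  0.0908554 ]), np.float64(0.001425390287668534)) [ 0.57694801 -0.00706684  0.089     ]
[-0.06388892  0.00063639]
```

jog_arm(
  commands=[
    [1,[-2.2,2.5,10],[-0.2,0,0.2]],
    [1,[-2.2,2.5,25],[-0.2,0,0.2]],
    [1,[-2.2,2.5,31],[-0.2,0,0.2]],
    [1,[-2.2,2.5,31],[-0.2,0,0.2]],
  ],
)

```text
t: 5.7
tool_pos: [0.5977, 0.0526, 0.093]
ee_rot: [[0.343, 0.939, -0.001], [0.939, -0.343, -0.001], [-0.001, -0.001, -1.0]]
force: [-0.7, 0.1, -4.1]
gripper_width: 0.0172
```

```bash
sed -i 's/^T=.*$/k=sys.argv[1];T=snap("top")[:,:,::-1].copy();S=snap("side")[:,:,::-1].copy();cv2.imwrite("pics\/t%s.png"%k,T)/' ring.py; sed -i 's/(308,282-70,28,24)/(308,215,28,26)/' ring.py; python3 ring.py 3; python3 plan.py .5976 .0531 .094 70
```

```text
top
61.9375 outer [304.5842 210.7831] bb (50, 45, 41, 38) [304.1382 210.836 ]
424.875 outer [303.2051 209.4067] bb (11, 16, 111, 91) [302.2994 208.2529]
197.59375 hole [304.4896 209.829 ] bb (38, 28, 68, 66) [304.5  209.75]
side
23.625 outer [333.1379 237.4869] bb (90, 80, 22, 24) [333.4167 237.625 ]
153.6875 outer [324.107  228.2303] bb (30, 28, 74, 50) [324.25  228.375]
39.46875 hole [324.3298 228.4514] bb (46, 44, 42, 22) [324.25 228.5 ]
14.15625 outer [309.1953 219.051 ] bb (0, 5, 16, 22) [309.25 218.5 ]
t 5.8 p [0.5994 0.0525 0.0948] yaw 69.95276693172879 F [ 0.0745  0.6903 -3.4397] M [-0.114   0.0342  0.0677] w 0.01724378102502604
shift [-0.1 -1.9  0.8] turn [ 0.14  0.02 -0.05]
```

View pics/r.png

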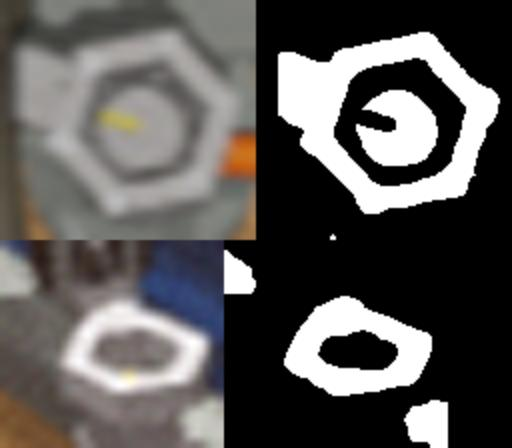

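```bash
python3 -c "
from h import *
r=onz('top',(304.5,209.8),.107);s=onz('top',(304.2,210.55),.089);print(r,s,s-r)
R=np.array([[.343,.939],[.939,-.343]]);print(R.T@(s-r)[:2]*1e3)
print(tri((304.5,209.8),(324.3,228.5)))
"
```

```text
[ 0.57617248 -0.00780083  0.107     ] [ 0.57705973 -0.00706997  0.089     ] [ 0.00088725  0.00073087 -0.018     ]
[0.99061083 0.58244457]
(array([ 0.57623561, -0.00782711,  0.10687881]), np.float64(0.00010529247068876595))
```

jog_arm(
  commands=[
    [1,[1,0.6,0],[0,0,0]],
    [1,[1,0.6,3],[0,0,0]],
    [1,[1,0.6,6],[0,0,0]],
    [1,[1,0.6,6],[0,0,0]],
  ],
)

```text
t: 6.2
tool_pos: [0.6004, 0.0532, 0.0889]
ee_rot: [[0.343, 0.939, 0.002], [0.939, -0.343, -0.001], [-0.0, 0.003, -1.0]]
force: [-1.0, 0.4, -3.1]
gripper_width: 0.0174
```

jog_arm(
  commands=[
    [1,[0,0,1],[0,0,0]],
    [1,[0,0,2],[0,0,0]],
    [1,[0,0,2],[0,0,0]],
  ],
)

```text
t: 6.5
tool_pos: [0.6006, 0.0531, 0.0873]
ee_rot: [[0.343, 0.939, 0.003], [0.939, -0.343, -0.001], [-0.0, 0.003, -1.0]]
force: [-1.3, 0.2, -3.1]
gripper_width: 0.0179
```

jog_arm(
  commands=[
    [1,[0,0,1],[0,0,0]],
    [1,[0,0,2],[0,0,0]],
    [1,[0,0,2],[0,0,0]],
  ],
)

```text
t: 6.8
tool_pos: [0.6008, 0.0531, 0.0857]
ee_rot: [[0.343, 0.939, 0.003], [0.939, -0.343, -0.002], [-0.0, 0.003, -1.0]]
force: [-1.3, -0.0, 0.1]
gripper_width: 0.0174
```

jog_arm(
  commands=[
    [1,[0,0,1],[0,0,0]],
    [1,[0,0,1.5],[0,0,0]],
    [1,[0,0,1.5],[0,0,0]],
  ],
)

```text
t: 7.1
tool_pos: [0.601, 0.0531, 0.0845]
ee_rot: [[0.343, 0.939, 0.004], [0.939, -0.343, -0.002], [-0.0, 0.004, -1.0]]
force: [-4.4, 0.4, 4.0]
gripper_width: 0.0174
```

```bash
python3 ring.py 4; python3 plan.py .6 .0531 .08 70; python3 -c "
import cv2
a=cv2.imread('pics/r.png');cv2.imwrite('pics/r4.png',a)"
```

```text
top
63.65625 outer [304.6045 210.5269] bb (50, 44, 41, 40) [304.191  210.3699]
412.5 outer [302.88   208.5474] bb (11, 13, 108, 90) [301.9321 207.1675]
199.1875 hole [304.1088 208.912 ] bb (37, 25, 67, 65) [304.125 208.75 ]
side
17.46875 outer [333.6317 237.8028] bb (93, 81, 19, 23) [333.75 237.75]
146.875 outer [324.5835 230.0725] bb (33, 36, 73, 49) [324.875 230.25 ]
32.28125 hole [324.5507 229.9881] bb (47, 52, 43, 23) [324.625 230.25 ]
13.34375 outer [309.0417 218.9558] bb (0, 5, 14, 22) [309.125 218.5  ]
t 7.2 p [0.601  0.0531 0.0844] yaw 69.94106349382882 F [-3.4656  0.4311  5.3034] M [-0.4131  0.9289 -0.1732] w 0.01739906919289465
shift [-0.3 -0.9  4.4] turn [ 0.23  0.01 -0.06]
```

View pics/r4.png

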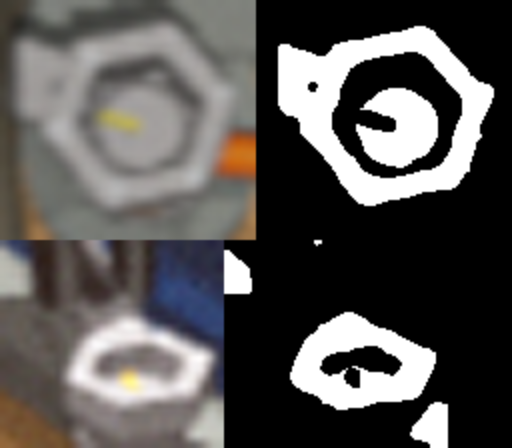

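jog_arm(
  commands=[
    [1,[0,0,-3],[0,0,0]],
    [1,[-0.9,-2.4,-3],[0,0,0]],
    [1,[-0.9,-2.4,-3],[0,0,0]],
    [1,[-0.9,-2.4,-3],[0,0,0]],
    [1,[-0.9,-2.4,-3],[0,0,0]],
  ],
)

```text
t: 7.7
tool_pos: [0.5982, 0.0532, 0.0863]
ee_rot: [[0.343, 0.939, 0.003], [0.939, -0.343, -0.001], [0.0, 0.003, -1.0]]
force: [0.1, 0.2, -4.4]
gripper_width: 0.0176
```

jog_arm(
  commands=[
    [1,[0,0,0],[0,0,0]],
    [1,[0,0,0],[0,0,0]],
    [1,[0,0,0],[0,0,0]],
  ],
)

```text
t: 8.0
tool_pos: [0.5983, 0.0532, 0.0868]
ee_rot: [[0.343, 0.939, 0.003], [0.939, -0.343, -0.001], [0.0, 0.004, -1.0]]
force: [0.6, 0.6, -4.0]
gripper_width: 0.0175
```

```bash
python3 plan.py .5985 .0531 .084 70; python3 ring.py 5|head -5; python3 plan.py .5985 .0531 .084 70
```

```text
t 8.0 p [0.5983 0.0532 0.0868] yaw 69.94631644011733 F [ 0.5953  0.611  -4.0212] M [-0.0436  0.056  -0.018 ] w 0.0175440133167188
shift [0.  0.2 2.8] turn [ 0.2  -0.   -0.05]
top
65.25 outer [304.6528 210.7686] bb (50, 45, 42, 39) [304.2394 210.4521]
415.625 outer [303.0069 209.5503] bb (10, 17, 111, 90) [302.1152 208.111 ]
196.4375 hole [304.1728 209.9437] bb (37, 30, 67, 64) [304.1083 209.9   ]
side
t 8.1 p [0.5983 0.0532 0.0869] yaw 69.9503885258096 F [-0.7076 -0.2013 -3.5642] M [-0.0483  0.0063  0.0373] w 0.017358888873868116
shift [-0.   0.2  2.9] turn [ 0.2  -0.   -0.05]
```

jog_arm(
  commands=[
    [1,[0,0,2],[0.2,0,0]],
    [1,[0,0,4],[0.2,0,0]],
    [1,[0,0,4],[0.2,0,0]],
    [1,[0,0,4],[0.2,0,0]],
  ],
)

```text
t: 8.5
tool_pos: [0.5981, 0.0531, 0.0827]
ee_rot: [[0.343, 0.939, -0.0], [0.939, -0.343, 0.0], [-0.0, -0.0, -1.0]]
force: [0.7, -0.1, -4.0]
gripper_width: 0.0174
```

jog_arm(
  commands=[
    [1,[0,0,1.5],[0,0,0]],
    [1,[0,0,3],[0,0,0]],
    [1,[0,0,3],[0,0,0]],
  ],
)

```text
t: 8.8
tool_pos: [0.598, 0.0532, 0.0795]
ee_rot: [[0.343, 0.939, -0.001], [0.939, -0.343, 0.0], [-0.0, -0.001, -1.0]]
force: [-0.1, 0.7, -4.3]
gripper_width: 0.0172
```

jog_arm(
  commands=[
    [1,[0,0,2],[0,0,0]],
    [1,[0,0,4],[0,0,0]],
    [1,[0,0,6],[0,0,0]],
    [1,[0,0,7],[0,0,0]],
    [1,[0,0,7],[0,0,0]],
  ],
)

```text
t: 9.3
tool_pos: [0.598, 0.0531, 0.0725]
ee_rot: [[0.343, 0.939, -0.001], [0.939, -0.343, 0.0], [-0.0, -0.001, -1.0]]
force: [-0.3, -0.8, -4.0]
gripper_width: 0.0174
```

jog_arm(
  commands=[
    [1,[0,0,0.7],[0,0,0]],
    [1,[0,0,1.4],[0,0,0]],
    [1,[0,0,1.4],[0,0,0]],
  ],
)

```text
t: 9.6
tool_pos: [0.5984, 0.0531, 0.0715]
ee_rot: [[0.343, 0.939, 0.0], [0.939, -0.343, 0.0], [0.0, 0.0, -1.0]]
force: [0.1, 0.1, -4.3]
gripper_width: 0.0174
```

```bash
python3 plan.py .598 .0531 .071 70; python3 ring.py 6
```

```text
t 9.6 p [0.5984 0.0531 0.0715] yaw 69.94199474801052 F [ 0.0515  0.0524 -4.3252] M [-0.0425  0.0165 -0.0481] w 0.01737785543781348
shift [-0.2 -0.3  0.5] turn [ 0.01 -0.   -0.06]
top
66.4375 outer [304.6718 210.7944] bb (50, 45, 42, 40) [304.2168 210.5647]
399.75 outer [303.2247 210.591 ] bb (14, 21, 105, 91) [301.9766 210.1016]
174.625 hole [304.2809 210.8767] bb (40, 35, 63, 61) [304.3653 211.0678]
side
166.6875 outer [324.8793 235.0416] bb (31, 54, 81, 50) [325.4148 237.8324]
```

jog_arm(
  commands=[
    [1,[0,0,0.7],[0,0,0]],
    [1,[0,0,1.4],[0,0,0]],
    [1,[0,0,1.4],[0,0,0]],
  ],
)

```text
t: 10.0
tool_pos: [0.5985, 0.0531, 0.071]
ee_rot: [[0.343, 0.939, 0.001], [0.939, -0.343, -0.0], [0.0, 0.001, -1.0]]
force: [-3.1, -1.2, 3.2]
gripper_width: 0.0173
```

jog_arm(
  commands=[
    [1,[0,0,0.7],[0,0,0]],
    [1,[0,0,1],[0,0,0]],
    [1,[0,0,1],[0,0,0]],
  ],
)

```text
t: 10.3
tool_pos: [0.5985, 0.0531, 0.071]
ee_rot: [[0.343, 0.939, 0.001], [0.939, -0.343, -0.0], [0.0, 0.001, -1.0]]
force: [-4.0, 0.1, 10.0]
gripper_width: 0.0173
```

jog_arm(
  commands=[
    [1,[0,0,-2],[0,0,0]],
    [0.6,[0,0,-2],[0,0,0]],
    [0.5,[0,0,-2],[0,0,0]],
    [0.5,[0,0,-2],[0,0,0]],
  ],
)

```text
t: 10.7
tool_pos: [0.5988, 0.0532, 0.0711]
ee_rot: [[0.343, 0.939, 0.001], [0.939, -0.343, 0.0], [0.0, 0.001, -1.0]]
force: [0.7, -0.0, -0.6]
gripper_width: 0.0428
```

jog_arm(
  commands=[
    [0.5,[0,0,-20],[0,0,0]],
    [0.5,[0,0,-60],[0,0,0]],
    [0.5,[0,0,-100],[0,0,0]],
    [0.5,[0,0,-110],[0,0,0]],
    [0.5,[0,0,-110],[0,0,0]],
  ],
)

```text
t: 11.2
tool_pos: [0.6004, 0.0531, 0.1837]
ee_rot: [[0.343, 0.939, 0.006], [0.939, -0.343, -0.0], [0.002, 0.005, -1.0]]
force: [0.2, 0.8, 0.5]
gripper_width: 0.0427
```

```bash
python3 plan.py .5 -.12 .18 70
```

```text
t 11.2 p [0.6004 0.0531 0.1837] yaw 69.94953888655026 F [0.2139 0.7731 0.4803] M [-0.0127 -0.02    0.0665] w 0.04267735114034041
shift [-197.1  -35.     3.2] turn [ 0.31 -0.11 -0.05]
```

jog_arm(
  commands=[
    [1,[-35,11,0],[0,0,-8]],
    [1,[-70,22,0],[0,0,-16]],
    [1,[-105,33,0],[0,0,-24]],
    [1,[-140,44,0],[0,0,-32]],
    [1,[-165,55,0],[0,0,-40]],
  ],
)

```text
t: 11.7
tool_pos: [0.5914, -0.1223, 0.1783]
ee_rot: [[-0.345, 0.938, -0.004], [0.938, 0.345, 0.001], [0.002, -0.004, -1.0]]
force: [-0.3, -0.5, -0.1]
gripper_width: -0.0002
```

jog_arm(
  commands=[
    [1,[0,0,0],[0,0,-8]],
    [1,[0,0,0],[0,0,-16]],
    [1,[0,0,0],[0,0,-24]],
    [1,[0,0,0],[0,0,-32]],
    [1,[0,0,0],[0,0,-40]],
  ],
)

```text
t: 12.2
tool_pos: [0.5918, -0.1203, 0.1782]
ee_rot: [[-0.868, 0.496, -0.004], [0.496, 0.868, 0.001], [0.004, -0.001, -1.0]]
force: [-0.1, -0.7, 0.1]
gripper_width: 0.0002
```

jog_arm(
  commands=[
    [1,[0,0,0],[0,0,-8]],
    [1,[0,0,0],[0,0,-16]],
    [1,[0,0,0],[0,0,-22]],
    [1,[0,0,0],[0,0,-22]],
    [1,[0,0,0],[0,0,-22]],
  ],
)

```text
t: 12.7
tool_pos: [0.5924, -0.1204, 0.1793]
ee_rot: [[-0.99, 0.142, -0.003], [0.142, 0.99, 0.001], [0.003, 0.0, -1.0]]
force: [1.0, -0.3, 0.2]
gripper_width: -0.0001
```

```bash
python3 plan.py .595 -.121 .072 171.7; python3 -c "
from h import *
T=snap('top');h=cv2.cvtColor(T,cv2.COLOR_RGB2HSV)
m=cv2.inRange(h,(6,180,80),(20,255,255))[195:240,300:375];ys,xs=np.where(m);print(len(xs),xs.min()+300,xs.max()+300,ys.min()+195,ys.max()+195)
r=lambda im,x,y:cv2.resize(im[y:y+100,x:x+133],None,fx=6,fy=6,interpolation=cv2.INTER_CUBIC)
cv2.imwrite('pics/c7.png',r(T,225,150)[:,:,::-1])"
```

```text
t 12.7 p [ 0.5924 -0.1204  0.1793] yaw 171.81748607490826 F [ 0.9528 -0.2951  0.1979] M [-0.0489  0.0029  0.0395] w -9.849778146162598e-05
shift [ -3.   -0.3 107.3] turn [ 0.03 -0.17  0.12]
91 316 334 212 217
```

View pics/c7.png

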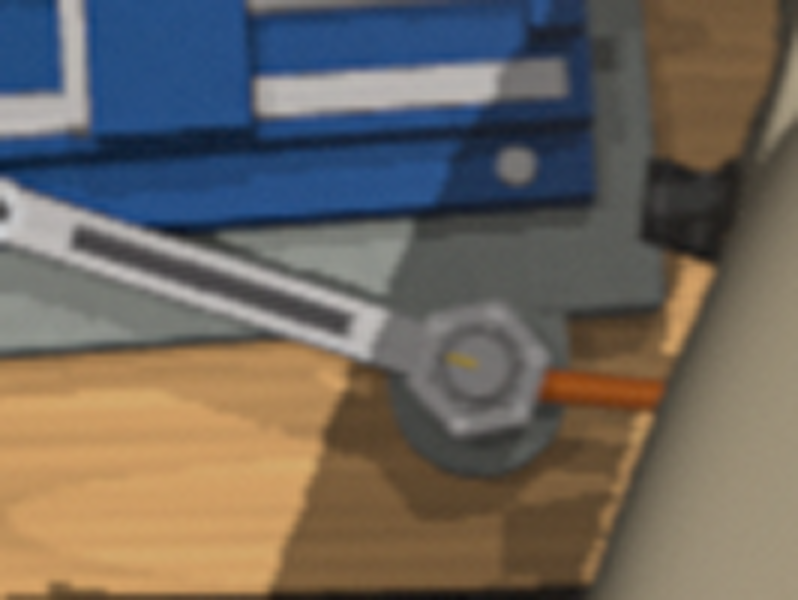

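The ring sits flush on the collar with the handle running left-up to the vice flange. The stripe is at about (301,209) as before. Next I'll lower behind the knob.

jog_arm(
  commands=[
    [1,[-4,0,40],[0,0,0]],
    [1,[-4,0,80],[0,0,0]],
    [1,[-4,0,107],[0,0,0]],
    [1,[-4,0,107],[0,0,0]],
    [1,[-4,0,107],[0,0,0]],
  ],
)

```text
t: 13.25
tool_pos: [0.597, -0.1211, 0.0738]
ee_rot: [[-0.99, 0.141, -0.001], [0.141, 0.99, 0.0], [0.001, 0.0, -1.0]]
force: [-0.1, -0.0, -0.1]
gripper_width: 0.0003
```

```bash
cat > lev.py <<'E'
# lever angle of pusher about screw, tangential force
import sys; from h import *
s=ctrl.read_state();R=np.array(s['ee_rot']);p=s['tool_pos'];A=np.array([.5767,-.0071])
d=p[:2]-A;ct=-(R.T@np.r_[d,0])*1e3
print('t',s['t'],'z',p[2],'axis in tool',ct.round(1),'yaw',np.degrees(np.arctan2(R[1,0],R[0,0])),'F tool',(R.T@s['force']).round(2))
for th in map(float,sys.argv[1:]):
    a=np.radians(th);c=np.array([23.,110]);print(th,(ct[:2]-np.array([[np.cos(a),-np.sin(a)],[np.sin(a),np.cos(a)]])@c).round(1))
E
python3 lev.py 0 5 10 15 20 25 30
```

```text
t 13.25 z 0.07382000392384959 axis in tool [3.610e+01 1.101e+02 1.000e-01] yaw 171.90570828262494 F tool [ 0.1  -0.04  0.08]
0.0 [13.1  0.1]
5.0 [22.8 -1.5]
10.0 [32.6 -2.3]
15.0 [42.4 -2.2]
20.0 [52.1 -1.2]
25.0 [61.8  0.6]
30.0 [71.2  3.3]
```

jog_arm(
  commands=[
    [1,[8,0,0],[0,0,0]],
    [1,[13,0,0],[0,0,0]],
    [1,[18,-0.7,0],[0,0,2.5]],
    [1,[23,-1.5,0],[0,0,5]],
    [1,[33,-2.3,0],[0,0,10]],
  ],
)

```text
t: 13.75
tool_pos: [0.5656, -0.1194, 0.076]
ee_rot: [[-0.95, 0.313, 0.004], [0.313, 0.95, -0.001], [-0.004, 0.0, -1.0]]
force: [0.0, -0.5, 0.4]
gripper_width: -0.0004
```

```bash
python3 lev.py 0 4 8 12 16 20
```

```text
t 13.75 z 0.07601797831302447 axis in tool [ 2.460e+01  1.101e+02 -1.000e-01] yaw 161.77413109710218 F tool [-0.18 -0.47 -0.45]
0.0 [1.6 0.1]
4.0 [ 9.3 -1.2]
8.0 [17.1 -2. ]
12.0 [25.  -2.3]
16.0 [32.8 -2. ]
20.0 [40.6 -1.1]
```

jog_arm(
  commands=[
    [1,[9,-1.2,0],[0,0,4]],
    [1,[17,-2,0],[0,0,8]],
    [1,[25,-2.3,0],[0,0,12]],
    [1,[32.5,-2,0],[0,0,16]],
    [1,[32.5,-2,0],[0,0,16]],
  ],
)

```text
t: 14.25
tool_pos: [0.5323, -0.1106, 0.0754]
ee_rot: [[-0.828, 0.56, 0.001], [0.56, 0.828, -0.0], [-0.001, 0.0, -1.0]]
force: [0.4, -0.6, -0.4]
gripper_width: 0.0003
```

```bash
python3 lev.py 0 1 2 3 4 5; python3 -c "
from h import *
T=snap('top');h=cv2.cvtColor(T,cv2.COLOR_RGB2HSV)
m=cv2.inRange(h,(6,180,60),(20,255,255))[205:270,290:345]
ys,xs=np.where(m);print(len(xs))
if len(xs)>20: print(cv2.fitLine(np.array([onz('top',(x+290,y+205),.064)[:2] for x,y in zip(xs,ys)],np.float32),cv2.DIST_HUBER,0,.001,.001).ravel(), xs.min()+290,xs.max()+290,ys.min()+205,ys.max()+205)
"
```

```text
t 14.25 z 0.07543490838387436 axis in tool [ 21.2 110.6   0. ] yaw 145.94412117720495 F tool [-0.65 -0.32  0.42]
0.0 [-1.8  0.6]
1.0 [0.1 0.2]
2.0 [ 2.  -0.1]
3.0 [ 4.  -0.5]
4.0 [ 5.9 -0.7]
5.0 [ 7.9 -1. ]
124
[ 0.5815813   0.8134883   0.5436583  -0.05305577] 314 336 218 235
```

jog_arm(
  commands=[
    [1,[2,-0.4,0],[0,0,1]],
    [1,[4,-0.7,0],[0,0,2]],
    [1,[6,-1.1,0],[0,0,3]],
    [1,[7.7,-1.3,0],[0,0,4]],
    [1,[9.6,-1.6,0],[0,0,5]],
  ],
)

```text
t: 14.8
tool_pos: [0.524, -0.1067, 0.074]
ee_rot: [[-0.776, 0.631, 0.0], [0.631, 0.776, 0.0], [-0.0, 0.0, -1.0]]
force: [1.0, 0.1, -1.3]
gripper_width: 0.0
```

jog_arm(
  commands=[
    [1,[2,-0.4,0],[0,0,1]],
    [1,[4,-0.7,0],[0,0,2]],
    [1,[6,-1.1,0],[0,0,3]],
    [1,[7.7,-1.3,0],[0,0,4]],
    [1,[9.6,-1.6,0],[0,0,5]],
  ],
)

```text
t: 15.3
tool_pos: [0.5154, -0.1018, 0.0741]
ee_rot: [[-0.718, 0.696, 0.0], [0.696, 0.718, 0.0], [-0.0, 0.0, -1.0]]
force: [0.5, -0.0, -0.3]
gripper_width: 0.0001
```

```bash
python3 lev.py 0 1 2 3 4 5
```

```text
t 15.3 z 0.07405488572958645 axis in tool [ 22.  110.7   0. ] yaw 135.86365293679793 F tool [-0.38  0.37  0.27]
0.0 [-1.   0.7]
1.0 [0.9 0.3]
2.0 [ 2.8 -0.1]
3.0 [ 4.7 -0.4]
4.0 [ 6.7 -0.7]
5.0 [ 8.6 -0.9]
```

Still free at about 37°, so I'll continue.

jog_arm(
  commands=[
    [1,[2,-0.3,0],[0,0,1]],
    [1,[4,-0.6,0],[0,0,2]],
    [1,[6,-0.9,0],[0,0,3]],
    [1,[7.7,-1.1,0],[0,0,4]],
    [1,[9.6,-1.3,0],[0,0,5]],
  ],
)

```text
t: 15.8
tool_pos: [0.5075, -0.0961, 0.0741]
ee_rot: [[-0.654, 0.756, -0.0], [0.756, 0.654, -0.0], [-0.0, -0.0, -1.0]]
force: [0.7, 0.0, -0.3]
gripper_width: -0.0003
```

jog_arm(
  commands=[
    [1,[2,-0.3,0],[0,0,1]],
    [1,[4,-0.6,0],[0,0,2]],
    [1,[6,-0.9,0],[0,0,3]],
    [1,[7.7,-1.1,0],[0,0,4]],
    [1,[9.6,-1.3,0],[0,0,5]],
  ],
)

```text
t: 16.3
tool_pos: [0.5003, -0.0897, 0.0741]
ee_rot: [[-0.586, 0.81, 0.0], [0.81, 0.586, -0.0], [-0.0, 0.0, -1.0]]
force: [-0.2, -1.1, 0.7]
gripper_width: -0.0004
```

```bash
python3 lev.py 0 1 2 3 4 5
```

```text
t 16.3 z 0.07407663830467316 axis in tool [ 22.2 110.3  -0. ] yaw 125.862661878114 F tool [-0.75 -0.77 -0.72]
0.0 [-0.8  0.3]
1.0 [ 1.1 -0.1]
2.0 [ 3.  -0.5]
3.0 [ 5.  -0.8]
4.0 [ 6.9 -1.1]
5.0 [ 8.9 -1.3]
```

jog_arm(
  commands=[
    [1,[2,-0.4,0],[0,0,1]],
    [1,[4,-0.7,0],[0,0,2]],
    [1,[6,-1,0],[0,0,3]],
    [1,[7.7,-1.3,0],[0,0,4]],
    [1,[9.6,-1.5,0],[0,0,5]],
  ],
)

```text
t: 16.8
tool_pos: [0.4935, -0.0828, 0.0741]
ee_rot: [[-0.513, 0.858, 0.0], [0.858, 0.513, -0.0], [-0.0, 0.0, -1.0]]
force: [1.5, -0.0, -0.4]
gripper_width: 0.0002
```

jog_arm(
  commands=[
    [1,[2,-0.4,0],[0,0,1]],
    [1,[4,-0.7,0],[0,0,2]],
    [1,[6,-1,0],[0,0,3]],
    [1,[7.7,-1.3,0],[0,0,4]],
    [1,[9.6,-1.5,0],[0,0,5]],
  ],
)

```text
t: 17.3
tool_pos: [0.4873, -0.0753, 0.0741]
ee_rot: [[-0.436, 0.9, 0.0], [0.9, 0.436, -0.0], [-0.0, 0.0, -1.0]]
force: [-0.1, -0.4, 0.1]
gripper_width: -0.0001
```

```bash
python3 lev.py 0 1 2 3 4 5
```

```text
t 17.3 z 0.07409156921957237 axis in tool [ 22.4 110.2   0. ] yaw 115.86280153911227 F tool [-0.29 -0.22 -0.05]
0.0 [-0.6  0.2]
1.0 [ 1.3 -0.2]
2.0 [ 3.2 -0.5]
3.0 [ 5.2 -0.8]
4.0 [ 7.1 -1.1]
5.0 [ 9.1 -1.4]
```

jog_arm(
  commands=[
    [1,[2,-0.4,0],[0,0,1]],
    [1,[4,-0.7,0],[0,0,2]],
    [1,[6,-1,0],[0,0,3]],
    [1,[7.7,-1.3,0],[0,0,4]],
    [1,[9.6,-1.5,0],[0,0,5]],
  ],
)

```text
t: 17.8
tool_pos: [0.4817, -0.0673, 0.0741]
ee_rot: [[-0.356, 0.934, 0.0], [0.934, 0.356, -0.0], [-0.0, -0.0, -1.0]]
force: [0.1, -0.7, 0.2]
gripper_width: 0.0001
```

jog_arm(
  commands=[
    [1,[2,-0.4,0],[0,0,1]],
    [1,[4,-0.7,0],[0,0,2]],
    [1,[6,-1,0],[0,0,3]],
    [1,[7.7,-1.3,0],[0,0,4]],
    [1,[9.6,-1.5,0],[0,0,5]],
  ],
)

```text
t: 18.3
tool_pos: [0.4769, -0.0589, 0.0741]
ee_rot: [[-0.273, 0.962, 0.0], [0.962, 0.273, -0.0], [-0.0, -0.0, -1.0]]
force: [1.0, -0.3, -0.5]
gripper_width: 0.0001
```

```bash
python3 lev.py 0 1 2 3 4 5
```

```text
t 18.3 z 0.07408306495352603 axis in tool [ 22.5 110.1  -0. ] yaw 105.8630983673503 F tool [-0.52  0.85  0.46]
0.0 [-0.5  0.1]
1.0 [ 1.5 -0.2]
2.0 [ 3.4 -0.6]
3.0 [ 5.3 -0.9]
4.0 [ 7.3 -1.2]
5.0 [ 9.2 -1.4]
```

jog_arm(
  commands=[
    [1,[2,-0.4,0],[0,0,1]],
    [1,[4,-0.7,0],[0,0,2]],
    [1,[6,-1,0],[0,0,3]],
    [1,[7.7,-1.3,0],[0,0,4]],
    [1,[9.6,-1.5,0],[0,0,5]],
  ],
)

```text
t: 18.8
tool_pos: [0.4729, -0.0501, 0.0741]
ee_rot: [[-0.188, 0.982, 0.0], [0.982, 0.188, -0.0], [-0.0, 0.0, -1.0]]
force: [0.2, -0.8, 0.5]
gripper_width: 0.0001
```

```bash
cat > orange.py <<'E'
from h import *
T=snap('top','tl.png');h=cv2.cvtColor(T,cv2.COLOR_RGB2HSV)
m=cv2.inRange(h,(6,180,60),(20,255,255));m[:205]=0;m[275:]=0;m[:,:270]=0;m[:,345:]=0
ys,xs=np.where(m);print(len(xs),xs.min(),xs.max(),ys.min(),ys.max())
q=cv2.fitLine(np.array([onz('top',(x,y),.064)[:2] for x,y in zip(xs,ys)],np.float32),cv2.DIST_HUBER,0,.001,.001).ravel();print(q,'ang',np.degrees(np.arctan2(q[1],q[0]))%180-360)
E
python3 orange.py; python3 lev.py
```

```text
5 305 306 223 225
[ 0.9403781  -0.34013075  0.5502244  -0.00888938] ang -199.88484
t 18.85 z 0.07404709173639469 axis in tool [ 22.4 110.2   0. ] yaw 100.84983108054065 F tool [-0.16  0.54  0.42]
```

```bash
python3 -c "
from h import *
S=snap('side','sl.png');h=cv2.cvtColor(S,cv2.COLOR_RGB2HSV)
m=cv2.inRange(h,(4,190,80),(16,255,255));m[:225]=0;m[310:]=0;m[:,:270]=0;m[:,365:]=0
ys,xs=np.where(m);print(len(xs),xs.min(),xs.max(),ys.min(),ys.max())
for f in(-169,-140,-98):
    a=np.radians(f);print(f,proj('side',(.5767+.11*np.cos(a),-.0071+.11*np.sin(a),.078)))
"
```

```text
162 293 330 245 262
-169 [296.66193471 252.67314054]
-140 [313.85256704 258.32900995]
-98 [342.64320493 256.43323215]
```

jog_arm(
  commands=[
    [1,[2,-0.4,0],[0,0,1]],
    [1,[4,-0.7,0],[0,0,2]],
    [1,[6,-1,0],[0,0,3]],
    [1,[7.7,-1.3,0],[0,0,4]],
    [1,[9.6,-1.5,0],[0,0,5]],
  ],
)

```text
t: 19.4
tool_pos: [0.4696, -0.041, 0.0741]
ee_rot: [[-0.102, 0.995, 0.0], [0.995, 0.102, -0.0], [-0.0, 0.0, -1.0]]
force: [0.4, -1.8, -0.4]
gripper_width: -0.0003
```

```bash
python3 lev.py 0 1 2
```

```text
t 19.4 z 0.07409596390042533 axis in tool [ 22.8 110.   -0. ] yaw 95.86426591907367 F tool [-1.84  0.16  0.43]
0.0 [-0.2  0. ]
1.0 [ 1.7 -0.4]
2.0 [ 3.6 -0.7]
```

jog_arm(
  commands=[
    [1,[2,-0.4,0],[0,0,1]],
    [1,[4,-0.7,0],[0,0,2]],
    [1,[5.8,-1,0],[0,0,3]],
    [1,[5.8,-1,0],[0,0,3]],
  ],
)

```text
t: 19.8
tool_pos: [0.468, -0.0352, 0.0741]
ee_rot: [[-0.051, 0.999, 0.0], [0.999, 0.051, 0.0], [0.0, 0.0, -1.0]]
force: [0.5, -1.9, -1.1]
gripper_width: 0.0002
```

jog_arm(
  commands=[
    [1,[2,-0.4,0],[0,0,1]],
    [1,[4,-0.7,0],[0,0,2]],
    [1,[5.8,-1,0],[0,0,3]],
    [1,[5.8,-1,0],[0,0,3]],
  ],
)

```text
t: 20.2
tool_pos: [0.4668, -0.0297, 0.0741]
ee_rot: [[0.001, 1.0, 0.0], [1.0, -0.001, -0.001], [-0.001, 0.0, -1.0]]
force: [0.1, -4.7, 0.2]
gripper_width: -0.0001
```

```bash
python3 lev.py 0 1 2
```

```text
t 20.2 z 0.0741344415658094 axis in tool [ 22.8 109.9   0. ] yaw 89.91808470672983 F tool [-4.74  0.06 -0.15]
0.0 [-0.2 -0.1]
1.0 [ 1.7 -0.5]
2.0 [ 3.7 -0.8]
```

jog_arm(
  commands=[
    [1,[2,-0.4,0],[0,0,1]],
    [1,[4,-0.7,0],[0,0,2]],
    [1,[4,-0.7,0],[0,0,2]],
  ],
)

```text
t: 20.5
tool_pos: [0.466, -0.0256, 0.0741]
ee_rot: [[0.036, 0.999, 0.0], [0.999, -0.036, -0.0], [-0.0, 0.0, -1.0]]
force: [-0.0, -4.7, 0.3]
gripper_width: -0.0002
```

jog_arm(
  commands=[
    [1,[2,-0.4,0],[0,0,1]],
    [1,[4,-0.7,0],[0,0,2]],
    [1,[4,-0.7,0],[0,0,2]],
  ],
)

```text
t: 20.8
tool_pos: [0.4654, -0.0216, 0.074]
ee_rot: [[0.07, 0.998, -0.0], [0.998, -0.07, -0.0], [-0.0, -0.0, -1.0]]
force: [-0.6, -4.0, 0.4]
gripper_width: -0.0002
```

```bash
python3 lev.py 0 1 2
```

```text
t 20.8 z 0.07402601706820898 axis in tool [ 22.3 110.   -0. ] yaw 85.95899320298795 F tool [-4.05 -0.3  -0.43]
0.0 [-0.7  0. ]
1.0 [ 1.2 -0.4]
2.0 [ 3.2 -0.7]
```

jog_arm(
  commands=[
    [1,[2,-0.4,0],[0,0,1]],
    [1,[4,-0.7,0],[0,0,2]],
    [1,[4,-0.7,0],[0,0,2]],
  ],
)

```text
t: 21.1
tool_pos: [0.465, -0.0175, 0.074]
ee_rot: [[0.105, 0.994, -0.0], [0.994, -0.105, -0.0], [-0.0, -0.0, -1.0]]
force: [0.3, -3.7, -0.4]
gripper_width: -0.0001
```

jog_arm(
  commands=[
    [1,[2,-0.4,0],[0,0,1]],
    [1,[2,-0.4,0],[0,0,1]],
  ],
)

```text
t: 21.3
tool_pos: [0.4648, -0.0156, 0.0741]
ee_rot: [[0.122, 0.992, -0.0], [0.992, -0.122, 0.0], [0.0, -0.0, -1.0]]
force: [1.3, -3.8, 0.2]
gripper_width: -0.0
```

```bash
python3 lev.py 0 1 2
```

```text
t 21.3 z 0.07405790215171751 axis in tool [ 22.1 110.   -0. ] yaw 82.97528720908949 F tool [-3.62  1.73 -0.19]
0.0 [-0.9 -0. ]
1.0 [ 1.  -0.4]
2.0 [ 2.9 -0.7]
```

jog_arm(
  commands=[
    [1,[2,-0.3,0],[0,0,1]],
    [1,[2,-0.3,0],[0,0,1]],
  ],
)

```text
t: 21.5
tool_pos: [0.4647, -0.0135, 0.074]
ee_rot: [[0.14, 0.99, -0.0], [0.99, -0.14, 0.0], [0.0, -0.0, -1.0]]
force: [0.2, -4.5, -0.1]
gripper_width: 0.0003
```

jog_arm(
  commands=[
    [1,[2,-0.3,0],[0,0,1]],
    [1,[2,-0.3,0],[0,0,1]],
  ],
)

```text
t: 21.7
tool_pos: [0.4646, -0.0115, 0.074]
ee_rot: [[0.157, 0.988, -0.0], [0.988, -0.157, 0.0], [0.0, -0.0, -1.0]]
force: [0.1, -5.0, -0.5]
gripper_width: -0.0001
```

```bash
python3 lev.py 0 1 2
```

```text
t 21.7 z 0.0740073592935722 axis in tool [ 21.9 110.   -0. ] yaw 80.978401010449 F tool [-4.95  0.91  0.47]
0.0 [-1.1  0. ]
1.0 [ 0.8 -0.4]
2.0 [ 2.7 -0.7]
```

jog_arm(
  commands=[
    [1,[2,-0.3,0],[0,0,1]],
    [1,[2,-0.3,0],[0,0,1]],
  ],
)

```text
t: 21.9
tool_pos: [0.4646, -0.0095, 0.074]
ee_rot: [[0.174, 0.985, -0.0], [0.985, -0.174, -0.0], [-0.0, -0.0, -1.0]]
force: [-0.3, -4.9, 0.4]
gripper_width: -0.0001
```

jog_arm(
  commands=[
    [1,[2,-0.3,0],[0,0,1]],
    [1,[2,-0.3,0],[0,0,1]],
  ],
)

```text
t: 22.1
tool_pos: [0.4646, -0.0079, 0.074]
ee_rot: [[0.191, 0.982, -0.001], [0.982, -0.191, -0.001], [-0.001, -0.0, -1.0]]
force: [-1.7, -5.2, 0.7]
gripper_width: -0.0002
```

```bash
python3 lev.py 0 1 2; python3 -c "
from h import *
T=snap('top','t8.png');S=snap('side','s8.png')
r=lambda im,x,y:cv2.resize(im[y:y+75,x:x+100],None,fx=6,fy=6,interpolation=cv2.INTER_CUBIC)
cv2.imwrite('pics/c8.png',cv2.resize(np.hstack([r(T,225,165),r(S,265,200)]),(800,300))[:,:,::-1])"
```

```text
t 22.1 z 0.07400903639252765 axis in tool [ 2.230e+01  1.099e+02 -1.000e-01] yaw 78.96673911158975 F tool [-5.38 -0.65 -0.71]
0.0 [-0.7 -0.1]
1.0 [ 1.2 -0.5]
2.0 [ 3.1 -0.8]
```

View pics/c8.png

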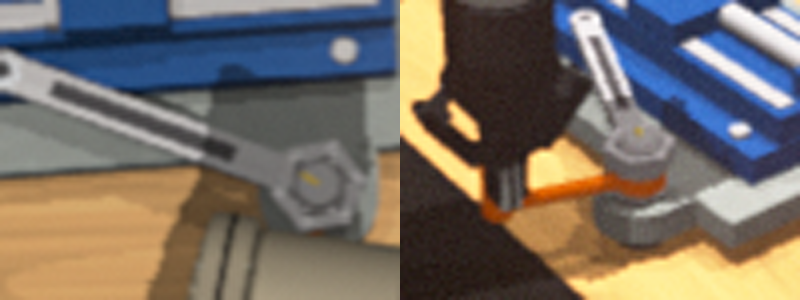

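The spanner tail now bears on the vice wall, and the pusher is behind the knob with the lever pointing at the robot. The lever is starting to firm up, so I'll use small steps.

jog_arm(
  commands=[
    [1,[2,-0.3,0],[0,0,1]],
    [1,[2,-0.3,0],[0,0,1]],
  ],
)

```text
t: 22.4
tool_pos: [0.4645, -0.0063, 0.074]
ee_rot: [[0.209, 0.978, -0.001], [0.978, -0.209, -0.002], [-0.003, -0.001, -1.0]]
force: [-1.5, -7.6, -0.1]
gripper_width: -0.0001
```

```bash
python3 lev.py 0 1
```

```text
t 22.4 z 0.07398277315349033 axis in tool [ 2.270e+01  1.099e+02 -1.000e-01] yaw 77.95192034529235 F tool [-7.79  0.12  0.12]
0.0 [-0.3 -0.1]
1.0 [ 1.6 -0.5]
```

jog_arm(
  commands=[
    [1,[2,-0.3,0],[0,0,1]],
    [1,[2,-0.3,0],[0,0,1]],
    [1,[2,-0.3,0],[0,0,1]],
  ],
)

```text
t: 22.7
tool_pos: [0.4645, -0.0047, 0.074]
ee_rot: [[0.226, 0.974, -0.001], [0.974, -0.226, -0.003], [-0.004, -0.001, -1.0]]
force: [-0.3, -7.7, 1.0]
gripper_width: -0.0001
```

```bash
python3 lev.py 0 1
```

```text
t 22.7 z 0.07397925226883012 axis in tool [ 23.  109.9  -0.2] yaw 76.9527773324944 F tool [-7.6   1.42 -0.95]
0.0 [ 0.  -0.1]
1.0 [ 2.  -0.5]
```

jog_arm(
  commands=[
    [1,[2,-0.3,0],[0,0,1]],
    [1,[2,-0.3,0],[0,0,1]],
    [1,[2,-0.3,0],[0,0,1]],
  ],
)

```text
t: 23.0
tool_pos: [0.4645, -0.0031, 0.074]
ee_rot: [[0.243, 0.97, -0.002], [0.97, -0.243, -0.004], [-0.005, -0.001, -1.0]]
force: [-1.8, -9.1, -0.0]
gripper_width: -0.0005
```

```bash
python3 lev.py 0 1; python3 lev.py
```

```text
t 23.0 z 0.07395211560035156 axis in tool [ 23.4 109.8  -0.2] yaw 75.94248687489329 F tool [-9.22  0.49  0.07]
0.0 [ 0.4 -0.2]
1.0 [ 2.3 -0.6]
t 23.0 z 0.07395211560035156 axis in tool [ 23.4 109.8  -0.2] yaw 75.94248687489329 F tool [-9.22  0.49  0.07]
```

jog_arm(
  commands=[
    [1,[2,-0.3,0],[0,0,1]],
    [1,[2,-0.3,0],[0,0,1]],
    [1,[2,-0.3,0],[0,0,1]],
  ],
)

```text
t: 23.3
tool_pos: [0.4645, -0.0015, 0.0739]
ee_rot: [[0.26, 0.966, -0.002], [0.966, -0.26, -0.006], [-0.006, -0.001, -1.0]]
force: [-2.5, -11.1, 0.8]
gripper_width: 0.0002
```

jog_arm(
  commands=[
    [1,[0,0,0],[0,0,0]],
  ],
)

```text
t: 23.4
tool_pos: [0.4645, -0.0016, 0.0739]
ee_rot: [[0.26, 0.966, -0.002], [0.966, -0.26, -0.006], [-0.006, -0.001, -1.0]]
force: [-3.3, -10.0, 0.2]
gripper_width: -0.0003
```

jog_arm(
  commands=[
    [1,[-8,0,0],[0,0,0]],
    [1,[-25,0,0],[0,0,0]],
    [1,[-25,0,-35],[0,0,0]],
    [1,[-25,0,-75],[0,0,0]],
    [1,[-25,0,-110],[0,0,0]],
  ],
)

```text
t: 23.9
tool_pos: [0.4585, -0.022, 0.1853]
ee_rot: [[0.259, 0.966, -0.0], [0.966, -0.259, 0.005], [0.004, -0.001, -1.0]]
force: [0.6, -0.3, 0.3]
gripper_width: 0.0
```

```bash
python3 - <<'E'
from plan import *
T=snap('top','t9.png')
h=cv2.cvtColor(T,cv2.COLOR_RGB2HSV)
# handle: bright low-sat pixels midpoints per column
P=[]
for c in range(232,290):
    v=h[:,c,2].astype(int);s=h[:,c,1]
    r0=int(round(210-(303-c)*.36)); rr=np.arange(r0-9,r0+10)
    ok=[r for r in rr if s[r]<40 and v[r]>150]
    if len(ok)>=3 and ok[-1]-ok[0]<12: P.append(onz('top',(c,(ok[0]+ok[-1])/2),.081)[:2])
P=np.array(P,np.float32);q=cv2.fitLine(P,cv2.DIST_HUBER,0,.001,.001).ravel()
print(len(P),q,np.degrees(np.arctan2(q[1],q[0])))
d=q[:2]*np.sign(q[1]);A=np.array([.5767,-.0071]);n=np.array([-d[1],d[0]]);print('axis offset from line',(A-q[2:])@n, 'tail extents',(P-A)@d if 0 else ((P-A)@d).max())
g=A+n*((q[2:]-A)@n)+d*.0655;print(g)
cv2.imwrite('pics/c9.png',cv2.resize(T[165:240,225:325],None,fx=6,fy=6,interpolation=cv2.INTER_CUBIC)[:,:,::-1])
plan(*g,.18,np.degrees(np.arctan2(d[1],d[0])))
E
```

```text
46 [0.3743 0.9273 0.6215 0.1032] 68.0178
axis offset from line 0.00026081612411803923 tail extents 0.17293113352333994
[0.6015 0.0535]
t 23.95 p [ 0.4627 -0.0228  0.1914] yaw 75.02675581006194 F [2.1014 0.0251 3.0502] M [ 0.0129 -0.1245 -0.0067] w 0.0002598640296305166
shift [109.5 114.2  13. ] turn [ 0.5  -0.31  7.01]
```

View pics/c9.png

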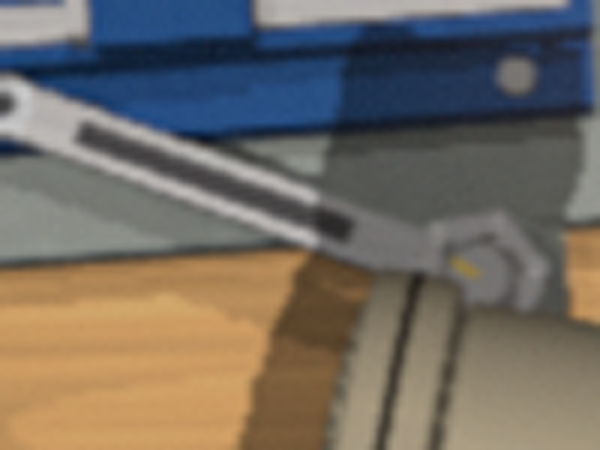

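The handle is at yaw 68°, tail on the wall, stripe still towards the handle at (302,210). Moving to regrip.

jog_arm(
  commands=[
    [0.5,[40,40,5],[0,0,2.3]],
    [0.5,[75,77,10],[0,0,5]],
    [0.5,[109.5,114,13],[0.2,0,7]],
    [0.5,[109.5,114,13],[0.2,0,7]],
    [0.5,[109.5,114,13],[0.2,0,7]],
  ],
)

```text
t: 24.45
tool_pos: [0.5979, 0.0544, 0.1699]
ee_rot: [[0.373, 0.928, -0.005], [0.928, -0.373, 0.004], [0.002, -0.006, -1.0]]
force: [-0.6, -0.1, 0.4]
gripper_width: 0.0429
```

jog_arm(
  commands=[
    [0.5,[0,0,0],[0,0,0]],
    [0.5,[0,0,0],[0,0,0]],
  ],
)

```text
t: 24.65
tool_pos: [0.5958, 0.0524, 0.171]
ee_rot: [[0.376, 0.927, -0.005], [0.927, -0.376, 0.002], [-0.0, -0.005, -1.0]]
force: [0.6, -0.6, 0.3]
gripper_width: 0.043
```

```bash
python3 plan.py .6015 .0535 .0725 68
```

```text
t 24.65 p [0.5958 0.0524 0.171 ] yaw 67.93116802888004 F [ 0.5657 -0.5987  0.2824] M [-0.0195 -0.0511  0.0495] w 0.043017201958434004
shift [ 3.2  5.4 98.5] turn [-0.29  0.   -0.07]
```

jog_arm(
  commands=[
    [0.5,[3,5.4,20],[-0.3,0,0]],
    [0.5,[3,5.4,50],[-0.3,0,0]],
    [0.5,[3,5.4,75],[-0.3,0,0]],
    [0.5,[3,5.4,75],[-0.3,0,0]],
    [0.5,[3,5.4,75],[-0.3,0,0]],
  ],
)

```text
t: 25.15
tool_pos: [0.6023, 0.053, 0.0964]
ee_rot: [[0.376, 0.927, 0.001], [0.927, -0.376, -0.001], [-0.0, 0.001, -1.0]]
force: [0.3, 0.8, 0.2]
gripper_width: 0.0428
```

```bash
python3 plan.py .6015 .0535 .0725 68
```

```text
t 25.15 p [0.6023 0.053  0.0964] yaw 67.90743464313431 F [0.2731 0.7864 0.2448] M [-0.0323  0.0063 -0.0105] w 0.042832913775797836
shift [ 0.2 -0.9 23.9] turn [ 0.04  0.02 -0.09]
```

jog_arm(
  commands=[
    [0.5,[0.2,-0.9,12],[0,0,0]],
    [0.5,[0.2,-0.9,24],[0,0,0]],
    [0.5,[0.2,-0.9,24],[0,0,0]],
    [0.5,[0.2,-0.9,24],[0,0,0]],
  ],
)

```text
t: 25.55
tool_pos: [0.6023, 0.054, 0.0717]
ee_rot: [[0.375, 0.927, 0.001], [0.927, -0.375, -0.001], [-0.0, 0.001, -1.0]]
force: [-0.0, 0.2, 1.0]
gripper_width: 0.0428
```

jog_arm(
  commands=[
    [0.7,[0,0,0],[0,0,0]],
    [1,[0,0,0],[0,0,0]],
    [1,[0,0,0],[0,0,0]],
    [1,[0,0,0],[0,0,0]],
    [1,[0,0,0],[0,0,0]],
  ],
  squeeze=80,
)

```text
t: 26.05
tool_pos: [0.6016, 0.0546, 0.0728]
ee_rot: [[0.375, 0.927, -0.0], [0.927, -0.375, 0.0], [0.0, -0.0, -1.0]]
force: [-4.5, 1.2, 4.8]
gripper_width: 0.0174
```

```bash
python3 plan.py .6015 .0535 .0725 68; python3 lev.py
```

```text
t 26.05 p [0.6016 0.0546 0.0728] yaw 67.98482879939039 F [-4.5298  1.2285  4.7643] M [0.3098 0.8762 0.0388] w 0.017408027169445124
shift [-1.1  0.4  0.3] turn [-0.03 -0.01 -0.02]
t 26.05 z 0.07281714778933351 axis in tool [-66.5   0.1  -0. ] yaw 67.98482879939039 F tool [-0.56 -4.66 -4.76]
```

jog_arm(
  commands=[
    [1,[0,-1.4,0],[0,0,-1.2]],
    [1,[-0.1,-2.8,0],[0,0,-2.4]],
    [1,[-0.1,-4.1,0],[0,0,-3.5]],
    [1,[-0.1,-4.1,0],[0,0,-3.5]],
  ],
)

```text
t: 26.45
tool_pos: [0.5989, 0.0556, 0.0729]
ee_rot: [[0.318, 0.948, 0.002], [0.948, -0.318, -0.0], [0.0, 0.002, -1.0]]
force: [-2.0, 0.4, 6.4]
gripper_width: 0.0172
```

```bash
python3 lev.py; python3 plan.py .6 .05 .1 68
```

```text
t 26.45 z 0.07285028223413763 axis in tool [-66.5  -1.1  -0. ] yaw 71.4574413877747 F tool [-0.28 -2.05 -6.39]
t 26.45 p [0.5989 0.0556 0.0729] yaw 71.4574413877747 F [-2.0465  0.3908  6.3836] M [ 0.2404  0.7121 -0.534 ] w 0.017223483915163172
shift [ -4.9   2.9 -27.1] turn [ 0.12 -0.02  3.46]
```

jog_arm(
  commands=[
    [1,[0,-0.5,0],[0,0,0.7]],
    [1,[0,-0.5,-1],[0,0,0.7]],
    [1,[0,-0.5,-2],[0,0,0.7]],
    [1,[0,-0.5,-2],[0,0,0.7]],
  ],
)

```text
t: 26.85
tool_pos: [0.5984, 0.0558, 0.073]
ee_rot: [[0.329, 0.944, 0.001], [0.944, -0.329, -0.0], [0.0, 0.002, -1.0]]
force: [3.5, 1.6, -6.7]
gripper_width: 0.0175
```

```bash
python3 lev.py; python3 plan.py .6 .05 .1 68
```

```text
t 26.85 z 0.07303232756317059 axis in tool [-66.5   0.2  -0. ] yaw 70.8090903092436 F tool [2.65 2.82 6.68]
t 26.85 p [0.5984 0.0558 0.073 ] yaw 70.8090903092436 F [ 3.5456  1.5733 -6.6786] M [ 0.269  -0.5272  0.0533] w 0.017533039377633907
shift [ -4.9   3.5 -27. ] turn [ 0.09 -0.01  2.81]
```

jog_arm(
  commands=[
    [1,[0.5,0.4,0],[0,0,0]],
    [1,[0.5,0.4,-0.5],[0,0,0]],
    [1,[0.5,0.4,-1],[0,0,0]],
    [1,[0.5,0.4,-1],[0,0,0]],
  ],
)

```text
t: 27.25
tool_pos: [0.5983, 0.0558, 0.0741]
ee_rot: [[0.33, 0.944, 0.0], [0.944, -0.33, -0.001], [-0.001, 0.001, -1.0]]
force: [3.2, -0.2, -12.2]
gripper_width: 0.0174
```

```bash
python3 lev.py; python3 plan.py .6 .05 .1 68
```

```text
t 27.25 z 0.07409471560426224 axis in tool [-66.5   0.3   0.1] yaw 70.7488908267764 F tool [ 0.87  3.09 12.24]
t 27.25 p [0.5983 0.0558 0.0741] yaw 70.7488908267764 F [  3.2102  -0.2144 -12.2365] M [ 0.1146 -0.6815  0.1258] w 0.0174465068307223
shift [ -4.9   3.5 -25.9] turn [0.04 0.05 2.75]
```

jog_arm(
  commands=[
    [1,[0.3,1,0],[0,0,0]],
    [1,[0.3,1.4,0],[0,0,0]],
    [1,[0.3,1.4,0],[0,0,0]],
    [1,[0.3,1.4,0],[0,0,0]],
  ],
)

```text
t: 27.65
tool_pos: [0.5988, 0.0556, 0.0744]
ee_rot: [[0.33, 0.944, -0.001], [0.944, -0.33, -0.001], [-0.001, -0.001, -1.0]]
force: [-1.0, -0.2, -11.4]
gripper_width: 0.0174
```

```bash
python3 lev.py; python3 plan.py .6 .05 .1 68
```

```text
t 27.65 z 0.07438416778381575 axis in tool [-66.5  -0.1   0.1] yaw 70.72186551454655 F tool [-0.47 -0.84 11.4 ]
t 27.65 p [0.5988 0.0556 0.0744] yaw 70.72186551454655 F [ -0.959   -0.1752 -11.3972] M [ 0.0003  0.1637 -0.1033] w 0.01742322960457707
shift [ -4.9   3.  -25.6] turn [-0.05  0.08  2.72]
```

jog_arm(
  commands=[
    [1,[0,0,2],[0,0,0]],
    [1,[0,0,2.5],[0,0,0]],
    [1,[0,0,2.5],[0,0,0]],
    [0.6,[0,0,2.5],[0,0,0]],
    [0.6,[0,0,2.5],[0,0,0]],
  ],
)

```text
t: 28.15
tool_pos: [0.6036, 0.0558, 0.0749]
ee_rot: [[0.329, 0.944, 0.008], [0.944, -0.329, -0.001], [0.002, 0.008, -1.0]]
force: [0.2, 1.2, -0.1]
gripper_width: 0.0341
```

jog_arm(
  commands=[
    [0.6,[-10,0,0],[0,0,0]],
    [0.6,[-21,0,0],[0,0,0]],
    [0.6,[-21,0,0],[0,0,0]],
    [0.6,[-21,0,0],[0,0,0]],
  ],
)

```text
t: 28.55
tool_pos: [0.5935, 0.0353, 0.0728]
ee_rot: [[0.331, 0.944, 0.002], [0.944, -0.331, -0.001], [0.0, 0.002, -1.0]]
force: [0.0, -0.3, -0.7]
gripper_width: 0.0342
```

```bash
python3 lev.py; python3 plan.py .6 .05 .1 70; python3 - <<'E'
from h import *
T=snap('top','t10.png');h=cv2.cvtColor(T,cv2.COLOR_RGB2HSV);P=[]
for c in range(232,290):
    v=h[:,c,2].astype(int);s=h[:,c,1];r0=int(round(210-(303-c)*.36));ok=[r for r in range(r0-9,r0+10) if s[r]<40 and v[r]>150]
    if len(ok)>=3 and ok[-1]-ok[0]<12: P.append(onz('top',(c,(ok[0]+ok[-1])/2),.081)[:2])
P=np.array(P,np.float32);print(len(P))
q=cv2.fitLine(P,cv2.DIST_HUBER,0,.001,.001).ravel();d=q[:2]*np.sign(q[1]);A=np.array([.5767,-.0071]);print(np.degrees(np.arctan2(d[1],d[0])),(q[2:]-A)@[-d[1],d[0]])
E
```

```text
t 28.55 z 0.07279697571253943 axis in tool [-45.6  -1.8  -0. ] yaw 70.6880164936642 F tool [-0.27  0.12  0.68]
t 28.55 p [0.5935 0.0353 0.0728] yaw 70.6880164936642 F [ 0.0211 -0.2949 -0.6842] M [0.0502 0.0446 0.0326] w 0.0341618697519372
shift [ 16.    1.3 -27.2] turn [ 0.13 -0.01  0.69]
2
134.18553 -0.15384360815446724
```

jog_arm(
  commands=[
    [0.6,[0,-1.6,0.5],[0,0,0]],
    [0.6,[0,-1.6,0.5],[0,0,0]],
    [0.6,[0,-1.6,0.5],[0,0,0]],
  ],
)

```text
t: 28.9
tool_pos: [0.5917, 0.0366, 0.0719]
ee_rot: [[0.329, 0.944, 0.001], [0.944, -0.329, -0.001], [-0.0, 0.002, -1.0]]
force: [-0.3, 0.6, 0.4]
gripper_width: 0.0343
```

jog_arm(
  commands=[
    [1,[0,0,0],[0,0,0]],
    [1,[0,0,0],[0,0,0]],
    [1,[0,0,0],[0,0,0]],
    [1,[0,0,0],[0,0,0]],
  ],
  squeeze=120,
)

```text
t: 29.3
tool_pos: [0.5924, 0.0364, 0.0726]
ee_rot: [[0.33, 0.944, 0.003], [0.944, -0.33, -0.001], [0.0, 0.003, -1.0]]
force: [0.4, -0.7, 3.2]
gripper_width: 0.0158
```

```bash
python3 lev.py; python3 plan.py .6 .05 .1 70
```

```text
t 29.3 z 0.0725842376499992 axis in tool [-46.3  -0.4  -0. ] yaw 70.74497652960251 F tool [-0.57  0.59 -3.19]
t 29.3 p [0.5924 0.0364 0.0726] yaw 70.74497652960251 F [ 0.3606 -0.7312  3.188 ] M [-0.0419  0.0382 -0.0895] w 0.01578062983323707
shift [ 15.3   2.8 -27.4] turn [ 0.16 -0.01  0.74]
```

jog_arm(
  commands=[
    [1,[0,0,-1],[0,0,0]],
    [1,[0,0,-2],[0,0,0]],
    [1,[0,0,-3],[0,0,0]],
    [1,[0,0,-3],[0,0,0]],
  ],
)

```text
t: 29.7
tool_pos: [0.592, 0.0365, 0.0741]
ee_rot: [[0.329, 0.944, 0.002], [0.944, -0.329, -0.001], [0.0, 0.002, -1.0]]
force: [3.8, 0.6, -7.0]
gripper_width: 0.016
```

```bash
python3 lev.py; python3 plan.py .6 .05 .1 70
```

```text
t 29.7 z 0.07407093905231198 axis in tool [-46.2  -0.1  -0. ] yaw 70.76840277366344 F tool [1.86 3.39 7.02]
t 29.7 p [0.592  0.0365 0.0741] yaw 70.76840277366344 F [ 3.8225  0.6341 -7.0186] M [ 0.0805 -1.0649  0.1749] w 0.016039388644502012
shift [ 15.4   3.2 -25.9] turn [ 0.1  -0.    0.77]
```

jog_arm(
  commands=[
    [1,[0.7,1.5,0],[0,0,0]],
    [1,[0.7,1.5,-1],[0,0,0]],
    [1,[0.7,1.5,-2],[0,0,0]],
    [1,[0.7,1.5,-2],[0,0,0]],
  ],
)

```text
t: 30.1
tool_pos: [0.5923, 0.0365, 0.0768]
ee_rot: [[0.33, 0.944, -0.001], [0.944, -0.33, -0.001], [-0.001, -0.0, -1.0]]
force: [0.8, -0.7, -6.7]
gripper_width: 0.0158
```

```bash
python3 lev.py; python3 plan.py .6 .05 .1 70
```

```text
t 30.1 z 0.07680479818197719 axis in tool [-46.3  -0.4   0.1] yaw 70.73402427163161 F tool [-0.35  0.97  6.69]
t 30.1 p [0.5923 0.0365 0.0768] yaw 70.73402427163161 F [ 0.7955 -0.6629 -6.6905] M [-0.165   0.0379 -0.0054] w 0.015834834526871216
shift [ 15.3   2.8 -23.2] turn [-0.02  0.08  0.73]
```

jog_arm(
  commands=[
    [1,[0,0.6,-1],[0,0,0]],
    [1,[0,0.9,-2.5],[0,0,0]],
    [1,[0,1.2,-4],[0,0,0]],
    [1,[0,1.2,-4],[0,0,0]],
  ],
)

```text
t: 30.5
tool_pos: [0.5928, 0.0363, 0.0806]
ee_rot: [[0.33, 0.944, -0.002], [0.944, -0.33, -0.001], [-0.001, -0.002, -1.0]]
force: [-4.1, -0.1, -5.4]
gripper_width: 0.0159
```

```bash
python3 lev.py; python3 plan.py .6 .05 .1 70
```

```text
t 30.5 z 0.08064368771068045 axis in tool [-46.3  -0.9   0.1] yaw 70.72753576194394 F tool [-1.41 -3.84  5.4 ]
t 30.5 p [0.5928 0.0363 0.0806] yaw 70.72753576194394 F [-4.0981 -0.0726 -5.3938] M [-0.0815  1.0245 -0.221 ] w 0.015884783239818977
shift [ 15.2   2.2 -19.4] turn [-0.09  0.07  0.73]
```

Rising freely (8 mm up of 20). I'll trim the side force and continue.

jog_arm(
  commands=[
    [1,[-0.4,-1.2,-1],[0,0,0]],
    [1,[-0.4,-1.2,-3],[0,0,0]],
    [1,[-0.4,-1.2,-5],[0,0,0]],
    [1,[-0.4,-1.2,-5],[0,0,0]],
  ],
)

```text
t: 30.9
tool_pos: [0.593, 0.0363, 0.0863]
ee_rot: [[0.33, 0.944, 0.001], [0.944, -0.33, -0.001], [-0.0, 0.001, -1.0]]
force: [-4.0, 0.5, -4.0]
gripper_width: 0.016
```

```bash
python3 lev.py; python3 plan.py .6 .05 .1 70
```

```text
t 30.9 z 0.08633183576105738 axis in tool [-46.4  -1.1   0. ] yaw 70.74141237100214 F tool [-0.83 -3.93  4.  ]
t 30.9 p [0.593  0.0363 0.0863] yaw 70.74141237100214 F [-3.9771  0.5063 -3.9996] M [ 0.1476  0.916  -0.2342] w 0.015974679391258333
shift [ 15.2   2.1 -13.7] turn [0.07 0.01 0.74]
```

jog_arm(
  commands=[
    [1,[0,-1.5,0],[0,0,0]],
    [1,[0,-1.5,-4],[0,0,0]],
    [1,[0,-1.5,-9],[0,0,0]],
    [1,[0,-1.5,-18],[0,0,0]],
    [1,[0,-1.5,-45],[0,0,0]],
  ],
)

```text
t: 31.4
tool_pos: [0.5904, 0.0367, 0.1299]
ee_rot: [[0.33, 0.944, -0.002], [0.944, -0.33, -0.001], [-0.002, -0.002, -1.0]]
force: [-0.1, 0.8, -3.6]
gripper_width: 0.0157
```

```bash
python3 lev.py; python3 plan.py .42 .10 .15 120; python3 - <<'E'
from h import *
T=snap('top','t11.png');S=snap('side','s11.png');h=cv2.cvtColor(T,cv2.COLOR_RGB2HSV)
m=cv2.inRange(h,(20,90,100),(36,255,255));ys,xs=np.where(m[200:222,290:315]);print('yellow',list(zip(xs+290,ys+200)))
r=lambda im,x,y:cv2.resize(im[y:y+75,x:x+100],None,fx=4,fy=4,interpolation=cv2.INTER_CUBIC)
cv2.imwrite('pics/c11.png',np.hstack([r(T,255,175),r(S,265,195)])[:,:,::-1])
E
```

```text
t 31.4 z 0.12994724110008332 axis in tool [-45.9   1.5   0.1] yaw 70.75487700340645 F tool [ 0.76 -0.35  3.62]
t 31.4 p [0.5904 0.0367 0.1299] yaw 70.75487700340645 F [-0.0868  0.8337 -3.6254] M [-0.1607  0.0762  0.0429] w 0.015690796812046062
shift [   3.5 -181.8  -19.7] turn [ -0.14   0.04 -49.25]
yellow [(np.int64(300), np.int64(209)), (np.int64(301), np.int64(209)), (np.int64(302), np.int64(209)), (np.int64(302), np.int64(210)), (np.int64(303), np.int64(210)), (np.int64(304), np.int64(210))]
```

jog_arm(
  commands=[
    [1,[0,0,-25],[0,0,0]],
    [1,[10,-45,-25],[0,0,-6]],
    [1,[20,-90,-25],[0,0,-12]],
    [1,[28,-135,-25],[0,0,-19.2]],
    [1,[36,-180,-25],[0,0,-19.2]],
  ],
)

```text
t: 32.0
tool_pos: [0.4327, 0.1308, 0.1556]
ee_rot: [[-0.001, 1.0, 0.003], [1.0, 0.001, -0.0], [-0.0, 0.003, -1.0]]
force: [-0.0, 1.0, -3.6]
gripper_width: 0.0156
```

jog_arm(
  commands=[
    [1,[0,0,0],[0,0,0]],
    [1,[0,0,0],[0,0,0]],
    [1,[0,0,0],[0,0,0]],
  ],
)

```text
t: 32.3
tool_pos: [0.4354, 0.1301, 0.1563]
ee_rot: [[0.001, 1.0, 0.004], [1.0, -0.001, -0.001], [-0.001, 0.004, -1.0]]
force: [0.9, 0.6, -3.7]
gripper_width: 0.016
```

```bash
python3 plan.py .40 .146 .03 90
```

```text
t 32.3 p [0.4354 0.1301 0.1563] yaw 89.9372050552143 F [ 0.9214  0.5917 -3.6639] M [-0.1119 -0.0271  0.0232] w 0.016040271838903233
shift [ 16.  -35.9 126.1] turn [ 0.25  0.04 -0.06]
```

jog_arm(
  commands=[
    [1,[16,-36,30],[0.2,0,0]],
    [1,[16,-36,70],[0.2,0,0]],
    [1,[16,-36,110],[0.2,0,0]],
    [1,[16,-36,132],[0.2,0,0]],
    [1,[16,-36,132],[0.2,0,0]],
  ],
)

```text
t: 32.8
tool_pos: [0.3962, 0.145, 0.0209]
ee_rot: [[0.002, 1.0, -0.008], [1.0, -0.002, -0.002], [-0.002, -0.008, -1.0]]
force: [-0.9, 0.4, -4.5]
gripper_width: 0.0158
```

jog_arm(
  commands=[
    [1,[0,0,0],[0,0,0]],
    [1,[0,0,0],[0,0,0]],
  ],
)

```text
t: 33.0
tool_pos: [0.4008, 0.1463, 0.0253]
ee_rot: [[0.002, 1.0, 0.002], [1.0, -0.002, -0.0], [-0.0, 0.002, -1.0]]
force: [-0.3, 0.5, -3.4]
gripper_width: 0.016
```

```bash
python3 plan.py .40 .146 .007 90
```

```text
t 33.0 p [0.4008 0.1463 0.0253] yaw 89.90260032373705 F [-0.328   0.5087 -3.4272] M [-0.1124 -0.0302 -0.0093] w 0.016035828688187034
shift [-0.3 -0.8 18.3] turn [ 0.11  0.   -0.1 ]
```

jog_arm(
  commands=[
    [1,[0,0,8],[0,0,0]],
    [1,[0,0,15],[0,0,0]],
    [1,[0,0,17.5],[0,0,0]],
    [1,[0,0,17.5],[0,0,0]],
  ],
)

```text
t: 33.4
tool_pos: [0.3982, 0.1461, 0.0066]
ee_rot: [[0.001, 1.0, -0.002], [1.0, -0.001, -0.001], [-0.001, -0.002, -1.0]]
force: [-2.1, -0.8, 1.9]
gripper_width: 0.016
```

```bash
python3 plan.py .40 .146 .007 90
```

```text
t 33.4 p [0.3982 0.1461 0.0066] yaw 89.9407214258712 F [-2.1398 -0.7842  1.9327] M [-0.193   0.2553 -0.0059] w 0.015985430694951477
shift [-0.1  1.8 -0.4] turn [-0.1   0.05 -0.06]
```

Contact with the mat. Now release and retreat.

jog_arm(
  commands=[
    [0.7,[0,0,0],[0,0,0]],
    [0.4,[0,0,0],[0,0,0]],
    [0.4,[0,0,0],[0,0,0]],
    [0.4,[0,0,-20],[0,0,0]],
    [0.4,[0,0,-50],[0,0,0]],
  ],
)

```text
t: 33.9
tool_pos: [0.396, 0.1457, 0.0553]
ee_rot: [[0.001, 1.0, -0.006], [1.0, -0.001, -0.002], [-0.002, -0.006, -1.0]]
force: [0.8, -0.1, -0.8]
gripper_width: 0.0513
```

jog_arm(
  commands=[
    [0.4,[0,0,-40],[0,0,0]],
    [0.4,[30,-20,-80],[0,0,0]],
    [0.4,[70,-30,-120],[0,0,0]],
    [0.4,[110,-30,-130],[0,0,0]],
    [0.4,[150,-30,-130],[0,0,0]],
  ],
)

```text
t: 34.4
tool_pos: [0.3703, 0.2994, 0.1902]
ee_rot: [[0.001, 1.0, 0.005], [1.0, -0.001, 0.004], [0.004, 0.005, -1.0]]
force: [1.7, -0.4, 0.9]
gripper_width: 0.0511
```

jog_arm(
  commands=[
    [0.4,[50,0,0],[0,0,0]],
    [0.4,[100,0,0],[0,0,0]],
    [0.4,[150,0,0],[0,0,0]],
    [0.4,[200,0,0],[0,0,0]],
    [0.4,[200,0,0],[0,0,0]],
  ],
)

```text
t: 34.9
tool_pos: [0.3687, 0.5021, 0.1853]
ee_rot: [[-0.004, 1.0, -0.001], [1.0, 0.004, 0.003], [0.003, -0.001, -1.0]]
force: [0.0, -0.8, 0.6]
gripper_width: 0.0512
```

```bash
python3 - <<'E'
from h import *
T=snap('top','t12.png');S=snap('side','s12.png')
r=lambda im,x,y,w,h,s:cv2.resize(im[y:y+h,x:x+w],s,interpolation=cv2.INTER_CUBIC)
o=np.zeros((600,800,3),np.uint8)
o[:300,:400]=r(T,100,170,280,210,(400,300));o[:300,400:]=r(S,150,170,240,180,(400,300))
o[300:,:400]=r(T,275,185,80,60,(400,300));o[300:,400:]=r(S,280,220,80,60,(400,300))
cv2.imwrite('pics/c12.png',o[:,:,::-1]);s=ctrl.read_state();print(s['t'],s['tool_pos'],s['force'])
E
```

```text
35.0 [0.36809878 0.496985   0.18514834] [-0.93701426 -0.26323692 -1.6503369 ]
```

View pics/c12.png

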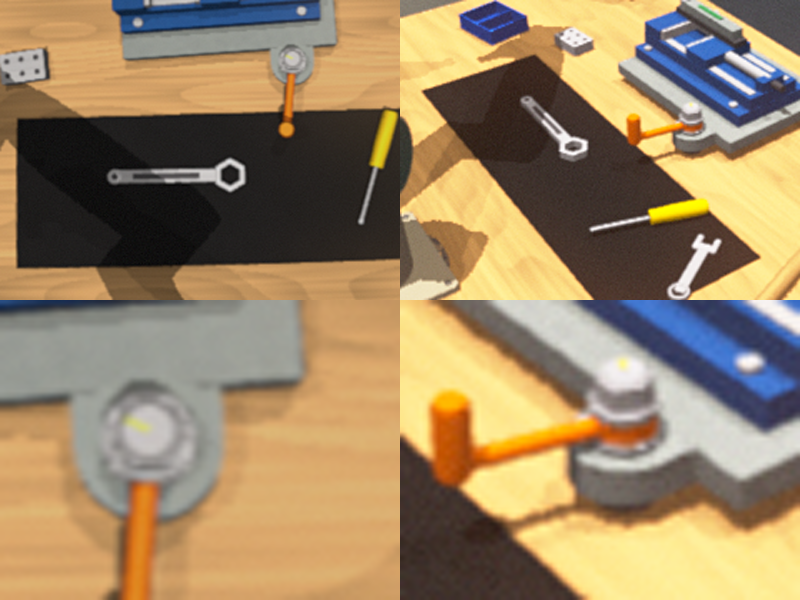

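```bash
python3 orange.py; python3 - <<'E'
from h import *
T=cv2.imread('pics/tl.png');h=cv2.cvtColor(T,cv2.COLOR_BGR2HSV)
m=cv2.inRange(h,(6,180,60),(20,255,255));m[:235]=0;m[275:]=0;m[:,:270]=0;m[:,345:]=0
ys,xs=np.where(m);print('knob-ish',xs.min(),xs.max(),ys.max())
for f in(-180,-185,-190,-195):
    a=np.radians(f);print(f,proj('top',(.5767+.11*np.cos(a),-.0071+.11*np.sin(a),.104)))
for k in('top0','t12'):
    I=cv2.imread('pics/%s.png'%k);H=cv2.cvtColor(I,cv2.COLOR_BGR2HSV);m=cv2.inRange(H,(20,60,120),(36,255,255))[203:218,294:312]
    ys,xs=np.where(m);W=H[203:218,294:312,1][ys,xs].astype(float);P=np.array([onz('top',(x+294,y+203),.087)[:2] for x,y in zip(xs,ys)])
    c=np.average(P,axis=0,weights=W)-[.5767,-.0071];print(k,len(xs),np.degrees(np.arctan2(c[1],c[0])),np.linalg.norm(c))
E
```

```text
295 295 305 222 266
[ 0.99342424 -0.11449126  0.49846107  0.00185896] ang -186.57428
knob-ish 295 305 266
-180 [305.6198366  260.25883074]
-185 [301.17181477 260.19766011]
-190 [296.74629283 259.74797672]
-195 [292.37821598 258.91328468]
top0 8 65.52922031309069 0.007508663876276542
t12 7 56.51282032089031 0.006361844988744295
```

```bash
python3 - <<'E'
from h import *
for k in('sl','s8','s11','s12'):
    h=cv2.cvtColor(cv2.imread('pics/%s.png'%k),cv2.COLOR_BGR2HSV)
    m=cv2.inRange(h,(4,190,80),(16,255,255));m[:225]=0;m[310:]=0;m[:,:270]=0;m[:,365:]=0
    ys,xs=np.where(m);print(k,len(xs),xs.min(),xs.max(),ys.min(),ys.max(), 'rows at left',ys[xs<xs.min()+8].min(),ys[xs<xs.min()+8].max())
for f in(-165,-169,-175,-180,-185,-190,-195):
    a=np.radians(f);X=np.array([.5767+.11*np.cos(a),-.0071+.11*np.sin(a),.052]);print(f,proj('side',X).round(1),proj('side',X+[0,0,.052]).round(1))
E
```

```text
sl 162 293 330 245 262 rows at left 247 262
s8 161 285 330 242 255 rows at left 242 255
s11 239 286 330 240 257 rows at left 240 257
s12 192 286 330 241 256 rows at left 241 256
-165 [299.  261.4] [298.3 245.9]
-169 [297.  260.3] [296.3 244.9]
-175 [294.3 258.6] [293.6 243.2]
-180 [292.4 257. ] [291.6 241.6]
-185 [290.7 255.3] [289.9 240. ]
-190 [289.3 253.6] [288.5 238.3]
-195 [288.2 251.8] [287.4 236.6]
```

```bash
python3 -c "
from workcell import ctrl
print(ctrl.close_job())"
```

```text
the job is handed in; nothing more can be done
None
```

The front levelling screw is locked, and I handed the job in at about 35 s of the 70 s allowed; no verdict was reported.

- **Fitting:** I seated the spanner on the screw's collar and released it. In the later pictures its tail bears on the vice wall.
- **Tightening:** I pushed the lever clockwise with shut fingers. It ran free for about 76°, took 4–5 N while the washer flattened, then firmed up. I stopped at about 10.8 N, inside the 9–12 N range.
- **Removal:** The first lift bound, with about 12 N at the wrist. I reseated the spanner, gripped it nearer the ring, and it came off freely. It now lies flat and fully on the mat, along y rather than in its original direction.

**Last checks:**
- **Bystanders:** The level, screwdriver and small wrench look undisturbed in the last picture. I did not check the hammer and bottle there. The arm is clear of everything.
- **Screw setting:** The yellow stripe reads about 9° clockwise of where it started. That is within the 25° allowed, but the stripe is only a few pixels, so the reading is rough.
- **Lever angle:** This check disagreed. The lever rests at about -186°, while the pushing fingers had reached about -194°. It probably sprang back a little or turned with the screw when the spanner was backed off.
- **Washer:** I judged it flat from the force alone. I did not measure its gap in the images.

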